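Knock the worn dies out of their holders

ROBOT

A 6-joint arm with a two-finger parallel gripper is mounted at the origin on a cart in front of the work surface, level with it; the furniture and walls round the work are solid. World frame = base frame: x ahead of the robot, y to its left, z up, the work surface at z = 0. Lengths are in m, angles in rad, forces in N, time in s.
With the tool pointing down it reaches from about 0.3 to 0.775 m from the base axis. Payload 14.6 kg.
Tool frame: the origin (TCP) lies at the very end of the fingers, on their centre line; the grasp point (between the pads) lies 19 mm behind it (manip.grasp_offset is the distance from the TCP to the grasp point, in m); y points along the fingers, z is the direction in which the jaws open and shut, and the axes are right-handed (so a half turn about y gives the same grasp; the last joint's range is limited). The gripper opens to 85 mm and grips with 20 to 120 N. Pads are 22 mm wide; open, the fingers measure 114 mm over their backs; the gripper's body (76 mm by 85 mm) begins 54 mm behind the grasp point. The pads swing forward as they close: fully open they stand 13 mm farther back than shut.
Start: joints at [-1.303, 0.3, 1.521, -0, 1.321, -0.067], TCP at [0.181, -0.519, 0.201] pointing down, gripper open.
Joint ranges: [-3.03, 3.03], [-0.79, 2.21], [0.23, 2.52], [-1.04, 4.18], [0, 3.07], [-2.55, 2.55]. Speed limits (rad/s): [2.22, 2.22, 2.57, 3.14, 3.14, 3.14].

INTERFACE

Orientations are given as [roll, pitch, yaw] about the fixed x, y, z axes, in that order (R = Rz(yaw) Ry(pitch) Rx(roll)).
In Python, from rig import get_obs, vision, ticket, manip gives the robot as it stands. The module is installed in compiled form; this text tells all that it offers.
- The arm moves only by the tool arm_command, never from a script. Its argument "motion" is a list of rows, each a list of 7 numbers: the shift along the tool's x, y, z in cm, then the turn, a rotation vector about the tool's x, y, z in rad, then the opening, from 0 (shut) to 1 (fully open). A call has 1 to 10 rows; each row shifts and turns the commanded pose from where the row before left it, along the tool's axes as they then stand; what a row does not reach is not made up. A row lasts 1/8 s, in which the tool goes at most 62.5 mm and 10.7 degrees, less where a joint would pass 70% of its speed; a pose out of reach is approached as far as the arm can. A call is refused whole if a number of a shift passes 6.25 or a number of a turn 0.188, either way. A call with a gripper value outside its range is refused whole. The fingers move at their own pace and stop on an object; "force" is the grip in N (left out, the last holds). Time passes only in rows, so rows that do not move let the fingers close. It gives the time, the measured TCP pose, the force and the opening at its end, in the units of the state.
- get_obs(): the state, without advancing time (a new reading comes with each control period).
- vision.grab_frame(name): name is "side" or "top"; returns (picture, depth): 420x560x3 uint8, blue, green, red; 420x560 float32, m along the optical axis (not along the pixel's ray), 0 where there is no reading.
- vision.camera_model(name): a dict with "K" (3x3 intrinsics, pixels), "dist" ([k1, k2, p1, p2, k3] as OpenCV has them; the pictures are not rectified), "xyz" and "attitude" of the camera in the world. Camera axes: x right, y down, z forward; pixel columns grow to the right and rows downward; lengths in m; the calibration is good to about 2 mm. A picture is of the moment at which its call begins. camera_model takes no time and is no camera call.
- ticket.close_job(): hands the job in, once; it reports no verdict.
The state is a dict: "time": time; "q": joint angles; "qd": joint speeds; "effort": joint torques, N m; "tcp_pos": TCP position; "tcp_rot": TCP orientation; "contact_force": force on the tool from outside, world axes, zero at the start; "torque": the same for the moment, N m; "gripper_width": opening from 0.0 (shut) to 1.0 (fully open).
Only numpy, scipy, OpenCV 4.12 (cv2) and the standard library are available. Lean on these libraries where they do the work, as an engineer would, in place of code of your own. Each camera call takes 0.05 s, during which the arm holds its last target.

TASK

Open the black case: swing its grey lid up past the balance point so that it stays open by itself. Three steel die holders stand in it; set each one that still has a brass die in its bore upright on a seat of the knock-out stand and, with the red-handled drift, press the die down and right out so that it drops into the yellow tray below, never touching a die with the fingers. Finish with the drift back in the hole of its wooden block, all holders standing upright in the case, the lid left open, and the other things on the bench left where they are.

Things in the scene. Friction and masses are not known exactly. Their poses are not given: they have to be found in the camera images.
- case: hard case standing on the bench, fixed: black tray 150 (x) x 256 (y) x 32 mm high, walls and floor 5 mm thick, with a grey hinged lid. Origin at the centre of its underside; +x points to the hinge side, -x to the front with the lifting tongue. The inner floor is 5 mm above the bench. With the lid shut it is 78 mm high
- case_lid (a joint): angle of the lid about its rear edge (rad): 0 shut, 1.92 fully open, leaning back against its stop. The lid weighs about 0.3 kg; it balances at about 1.2, below that it falls shut, beyond it it falls open and stays. Nothing latches it: about 1.5 N at the tongue lifts it. Fully open it stands up behind the case, 230 mm above the bench at the tongue
- hinge (a point): the middle of the lid's hinge axis, which runs along the case's y axis, at [79, 0, 32.5] mm in the case's frame. With the lid shut the tongue point is 184 mm in front of it (case -x) and 12 mm above it; as the joint grows by q that vector turns by q about the case's +y (the front goes up and back)
- tongue (a point): point on the lid's black lifting tongue, which sticks out 47 mm from the middle of the lid's front; tongue 28 mm wide (along the case's y) and 8 mm thick, this point at its mid thickness, 30 mm out from the lid's front face, 44.5 mm above the bench when shut. It can be pinched across its width from above, and turns between the fingers as the lid swings
- stand: knock-out stand, fixed: an aluminium bridge plate 88 (x) x 236 (y) mm on two end legs over a yellow catch tray, on a base plate 132 x 240 mm. Origin at the centre of its underside. The plate's top is 98 mm above the bench; three round seats are sunk 13 mm into it in a row along the stand's y
- seat0 (a point): centre of seat 0 of the stand, on the ledge on which a holder stands, 85 mm above the bench; at y = -74 mm in the stand's frame. Seat 49 mm wide, 13 mm deep (so 47 mm of a seated holder stand above the plate), with a 30 mm through hole to the tray
- seat1 (a point): centre of seat 1 of the stand, on the ledge on which a holder stands, 85 mm above the bench; at y = 0 mm in the stand's frame. Seat 49 mm wide, 13 mm deep (so 47 mm of a seated holder stand above the plate), with a 30 mm through hole to the tray
- seat2 (a point): centre of seat 2 of the stand, on the ledge on which a holder stands, 85 mm above the bench; at y = 74 mm in the stand's frame. Seat 49 mm wide, 13 mm deep (so 47 mm of a seated holder stand above the plate), with a 30 mm through hole to the tray
- tray (a point): centre of the floor of the stand's yellow catch tray, 6 mm above the bench; inside 83 (x) x 206 (y) mm, walls 32 mm high; 69 mm free below the bridge plate
- drift_block: wooden block 74 x 74 x 72 mm, fixed, with one upright hole 19 mm wide and 66 mm deep in the middle. Origin at the centre of its underside
- block_mouth (a point): centre of the mouth of the block's hole, on its top face, 72 mm above the bench; z up
- drift: drift, 127 mm long, 0.2 kg, standing nose down in the block. Origin at the tip of the nose, z along the tool to its head. From the tip: steel nose 12 mm in diameter to 62 mm, steel guard 34 mm in diameter from 62 to 68 mm (it rests on the block), red grip 20 mm in diameter from 68 to 118 mm, steel head 26 mm in diameter to 127 mm
- holder_a: steel die holder: round sleeve 44 mm in diameter, 60 mm high, 0.25 kg, with a 21 mm bore right through along z and a small brass plug in its flank. Origin at the centre of its underside, z up. All three always stand in the case at the start. It must stand on a seat to be knocked out; with the drift's guard down on its top face, the nose reaches 2 mm out below
- worn_a: worn brass die that sits in the bore of holder a, if present (absent in some starts: then holder a is empty and stays in the case): plain cylinder 18 mm in diameter, 52 mm long, origin at its centre, its axis z; its top is about 3 mm below the holder's top face. A spring ball 22 mm above the holder's underside holds it with about 4 to 8 N along the bore; pushed down past the ball, about 35 mm, it drops free
- holder_b: steel die holder: round sleeve 44 mm in diameter, 60 mm high, 0.25 kg, with a 21 mm bore right through along z and a small brass plug in its flank. Origin at the centre of its underside, z up. All three always stand in the case at the start. It must stand on a seat to be knocked out; with the drift's guard down on its top face, the nose reaches 2 mm out below
- worn_b: worn brass die that sits in the bore of holder b, if present (absent in some starts: then holder b is empty and stays in the case): plain cylinder 18 mm in diameter, 52 mm long, origin at its centre, its axis z; its top is about 3 mm below the holder's top face. A spring ball 22 mm above the holder's underside holds it with about 4 to 8 N along the bore; pushed down past the ball, about 35 mm, it drops free
- holder_c: steel die holder: round sleeve 44 mm in diameter, 60 mm high, 0.25 kg, with a 21 mm bore right through along z and a small brass plug in its flank. Origin at the centre of its underside, z up. All three always stand in the case at the start. It must stand on a seat to be knocked out; with the drift's guard down on its top face, the nose reaches 2 mm out below
- worn_c: worn brass die that sits in the bore of holder c, if present (absent in some starts: then holder c is empty and stays in the case): plain cylinder 18 mm in diameter, 52 mm long, origin at its centre, its axis z; its top is about 3 mm below the holder's top face. A spring ball 22 mm above the holder's underside holds it with about 4 to 8 N along the bore; pushed down past the ball, about 35 mm, it drops free
- oiler: small cream oil bottle with a black spout, 32 mm wide, 95 mm high; a bystander, to be left where it is. Origin at the centre of its underside
- carton: small pale carton, 59 x 86 x 32 mm; a bystander, to be left where it is. Origin at the centre of its underside
There are look-alikes about, which are no part of the job. Leave any blue look-alike of the drift alone.

How it is judged:
On the way, in this order (a step that is already met when the one before it is completed fails the run):
1. the lid stands open by itself, past its balance point, with nothing of the robot touching it (value of joint case_lid above 1.7 rad and contact force between each of the fingers, the arm and case_lid below 0.5 N), for 0.5 s.
2. every worn die has been pressed out and lies in the yellow tray of the stand (x of worn_a in the frame of stand between -0.043 and 0.043 m and y of worn_a in the frame of stand between -0.105 and 0.105 m and z of worn_a in the frame of stand between 0 and 0.045 m and x of worn_b in the frame of stand between -0.043 and 0.043 m and y of worn_b in the frame of stand between -0.105 and 0.105 m and z of worn_b in the frame of stand between 0 and 0.045 m and x of worn_c in the frame of stand between -0.043 and 0.043 m and y of worn_c in the frame of stand between -0.105 and 0.105 m and z of worn_c in the frame of stand between 0 and 0.045 m), for 0.3 s.
At the end, for the whole second after the job is handed in: Lid open (above 1.7 rad); every worn die in the stand's tray (inside its walls, centre under 45 mm above the bench); all holders upright (0.12 rad) on the case's floor; drift in the block's hole, at least 55 mm deep, within 6 mm of its axis; all at rest (all of step 2 and value of joint case_lid above 1.7 rad and x of holder_a in the frame of case between -0.055 and 0.055 m and y of holder_a in the frame of case between -0.108 and 0.108 m and z of holder_a in the frame of case between -0.002 and 0.012 m and angle between each of holder_a, holder_b, holder_c, drift's own z axis and vertical below 0.12 rad and x of holder_b in the frame of case between -0.055 and 0.055 m and y of holder_b in the frame of case between -0.108 and 0.108 m and z of holder_b in the frame of case between -0.002 and 0.012 m and x of holder_c in the frame of case between -0.055 and 0.055 m and y of holder_c in the frame of case between -0.108 and 0.108 m and z of holder_c in the frame of case between -0.002 and 0.012 m and horizontal distance between drift and block_mouth below 0.006 m and z of drift in the frame of block_mouth below -0.055 m and linear speed of each of drift, holder_a, holder_b, holder_c, worn_a, worn_b, worn_c below 0.03 m/s); the robot touches nothing.
It fails at once if a worn die is touched by the fingers (contact force between the fingers and worn_a above 1 N or contact force between the fingers and worn_b above 1 N or contact force between the fingers and worn_c above 1 N).
It fails at once if another thing on the bench is moved by more than 40 mm (distance of any of oiler, carton from where it was at the start of the episode above 0.04 m).
Of worn_a, worn_b, worn_c only 2 to 3 are there at a start; the rules pass over those that are not, and their reading is None.
At some moment in a run one of holder_a, holder_b, holder_c may be knocked a few centimetres aside while the robot is not near it.
It also fails if it takes over 210 s, if anything falls off the work surface, if the arm or the gripper's body presses on something with over 40 N, if the wrist force passes 120 N, or if a joint passes its speed limit or range.

## Working session

There is one attempt and no reset: what is moved stays moved. The work goes in short steps, Python scripts to look and compute and a tool call to move; the robot and the scene stay as the last step left them, time stands still between calls to the robot, and variables do not carry over. Pictures are saved under pics/ and viewed, and the job is handed in when it is done.

Besides the shell and the picture viewer there is one more tool, called after ">>>" by a JSON object that holds its "name" and its "arguments". arm_command: Moves the arm, as the interface text tells. Its arguments: {"type":"object","properties":{"motion":{"type":"array","items":{"type":"array","items":{"type":"number"}}},"force":{"type":"number"}},"required":["motion"]}

```bash
mkdir -p pics; ls
python3 - <<'E'
from rig import get_obs, vision, ticket, manip
import cv2
print(get_obs()); print(manip.grasp_offset)
for n in ("side","top"):
    m=vision.camera_model(n); print(n,m)
    p,d=vision.grab_frame(n); cv2.imwrite(f"pics/{n}0.png",p)
    import numpy as np; np.save(f"{n}0d.npy",d)
E
```

```text
pics
{'time': 0.0, 'q': array([-1.30260621e+00,  3.00476962e-01,  1.52158694e+00, -2.02712993e-05,
        1.32065766e+00, -6.66064954e-02]), 'qd': array([ 0.00019507,  0.00141388, -0.00053693,  0.00109244,  0.00034575,
        0.00037606]), 'effort': array([-6.20588689e-04, -5.43500769e+01, -3.61788726e+01, -6.54308906e-05,
        4.08473017e-03, -1.02385897e-05]), 'tcp_pos': array([ 0.1806372 , -0.5192155 ,  0.20051563]), 'tcp_rot': array([-1.57192403e+00,  5.55455358e-05, -2.80679105e+00]), 'contact_force': array([0.66182246, 0.11253338, 0.48635472]), 'torque': array([-0.002767  , -0.02570349,  0.00842369]), 'gripper_width': 0.9995994969804537}
0.0187
side {'K': array([[384.45174931,   0.        , 279.84489537],
       [  0.        , 384.45174931, 213.21680652],
       [  0.        ,   0.        ,   1.        ]]), 'dist': array([-0.04820216,  0.        ,  0.        ,  0.        ,  0.        ]), 'xyz': array([ 0.56323821, -0.60411902,  0.63631958]), 'attitude': array([-2.25408328, -0.0088938 ,  0.01411105])}
top {'K': array([[393.88687403,   0.        , 282.57473532],
       [  0.        , 393.88687403, 209.97445746],
       [  0.        ,   0.        ,   1.        ]]), 'dist': array([-0.05197558,  0.        ,  0.        ,  0.        ,  0.        ]), 'xyz': array([0.42134847, 0.09570715, 1.12885209]), 'attitude': array([-3.00097185,  0.02925866, -1.57446679])}
```

View pics/side0.png

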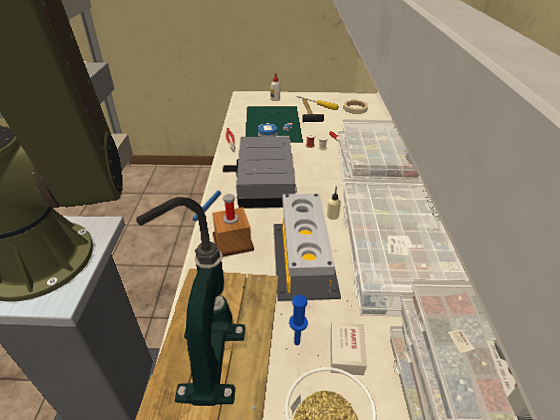

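View pics/top0.png

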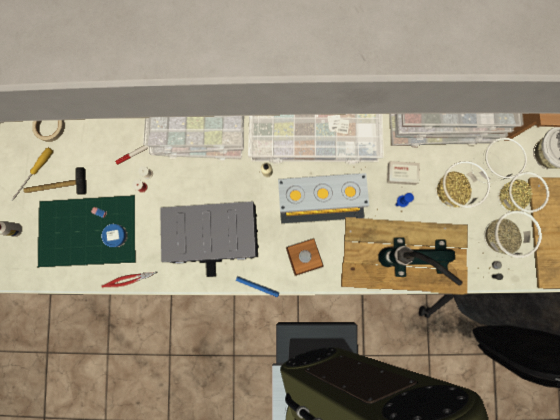

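The side view shows the case with its tongue at (230,168), the red drift in the block at (230,208), the stand at (307,240) and the blue look-alike at (299,315). The top view shows the lid at (209,232), the tongue at (211,268), the block at (305,257), and the stand plate at (323,192) with seats at (297,195), (323,193) and (350,191). The red-gripped drift standing in the wooden block is the one wanted. The blue one at top (404,200) lies loose on the bench.

```bash
cat > h.py <<'E'
from rig import get_obs, vision, ticket, manip
import cv2, numpy as np
from scipy.spatial.transform import Rotation as Ro
M={n:vision.camera_model(n) for n in("side","top")}
def ray(n,px):
    m=M[n]; u=cv2.undistortPoints(np.array(px,float).reshape(-1,1,2),m["K"],m["dist"])[:,0]
    R=Ro.from_euler('xyz',m["attitude"]).as_matrix()
    return m["xyz"], np.c_[u,np.ones(len(u))]@R.T
def plane(n,px,z):
    o,d=ray(n,px); return o+d*((z-o[2])/d[:,2])[:,None]
def cloud(n,d,px):
    px=np.array(px).reshape(-1,2); o,r=ray(n,px); return o+r*d[px[:,1].astype(int),px[:,0].astype(int)][:,None]
def proj(n,P):
    m=M[n]; R=Ro.from_euler('xyz',m["attitude"]).as_matrix()
    pc=(np.array(P).reshape(-1,3)-m["xyz"])@R
    return cv2.projectPoints(pc,np.zeros(3),np.zeros(3),m["K"],m["dist"])[0][:,0]
def full(n,d):
    v,u=np.nonzero(d>0); return np.c_[u,v], cloud(n,d,np.c_[u,v])
def grab(n,name=None):
    p,d=vision.grab_frame(n)
    if name: cv2.imwrite(f"pics/{name}.png",p)
    return p,d
def crop(p,u0,u1,v0,v1,s,name):
    cv2.imwrite(f"pics/{name}.png",cv2.resize(p[v0:v1,u0:u1],None,fx=s,fy=s,interpolation=cv2.INTER_CUBIC))
E
python3 - <<'E'
from h import *
d=np.load("top0d.npy"); px,P=full("top",d)
img=cv2.imread("pics/top0.png")
def rect(lo,hi,u0,u1,v0,v1,lab):
    s=(P[:,2]>lo)&(P[:,2]<hi)&(px[:,0]>u0)&(px[:,0]<u1)&(px[:,1]>v0)&(px[:,1]<v1)
    print(lab,s.sum(),np.median(P[s],0)); r=cv2.minAreaRect((P[s][:,:2]*1000).astype(np.float32)); print(r)
bench=(P[:,2]<.02)&(P[:,2]>-.02)&(px[:,1]<290); print("bench",np.median(P[bench][:,2]))
rect(.066,.09,140,275,190,280,"lid")
rect(.03,.06,195,225,255,285,"tongue")
rect(.088,.11,265,380,165,225,"plate")
rect(.062,.08,280,330,230,285,"block")
crop(img,140,390,160,290,3.2,"top0c")
E
```

```text
bench 0.0005418154551111165
lid 5197 [0.51425016 0.32842119 0.07858902]
((515.3785400390625, 330.6539306640625), (150.89361572265625, 255.70196533203125), 3.361537456512451)
tongue 196 [0.42102506 0.32514872 0.04882687]
((417.2185363769531, 320.1470947265625), (47.16044235229492, 67.28434753417969), 3.4559273719787598)
plate 2176 [0.61503475 0.01957715 0.09738036]
((616.4052734375, 17.627471923828125), (88.61703491210938, 237.06307983398438), 3.411170721054077)
block 688 [0.4468898  0.0691765  0.07163788]
((448.41021728515625, 67.54383087158203), (73.8155746459961, 73.79179382324219), 18.07199478149414)
```

View pics/top0c.png

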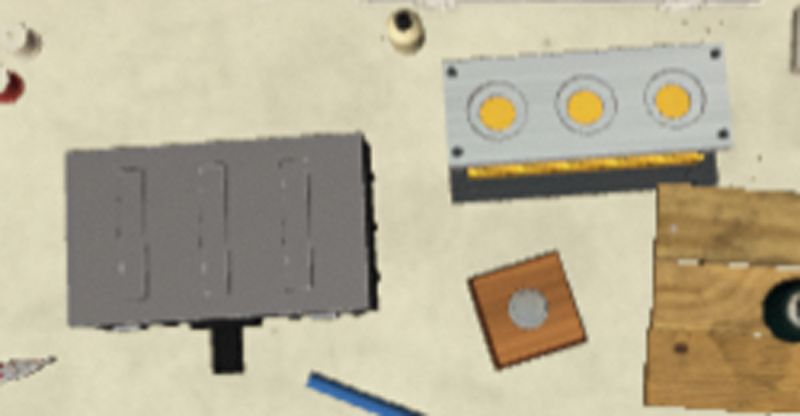

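Run:
```python
from h import *
d=np.load("top0d.npy"); px,P=full("top",d)
s=(px[:,0]>375)&(px[:,0]<470)&(px[:,1]>225)&(px[:,1]<292)
for lo,hi in((.05,.15),(.15,.25),(.25,.6)):
    t=s&(P[:,2]>lo)&(P[:,2]<hi); print("press",lo,t.sum(),P[t].min(0) if t.any() else 0,P[t].max(0)if t.any() else 0)
ds=np.load("side0d.npy"); pxs,Ps=full("side",ds)
t=(Ps[:,2]>.1)&(Ps[:,0]>.1)&(Ps[:,1]<-.05)&(pxs[:,0]<245)&(pxs[:,0]>130)&(pxs[:,1]>190); 
for lo,hi in((.1,.2),(.2,.3),(.3,.6)):
    k=t&(Ps[:,2]>lo)&(Ps[:,2]<hi); print("press side",lo,k.sum(),Ps[k].min(0) if k.any() else 0,Ps[k].max(0)if k.any() else 0)
t=(px[:,1]<112); print("shelf",P[t].min(0),P[t].max(0))
for u in(100,280,500): print([cloud("top",d,[[u,v]])[0].round(3) for v in (60,80,100,110)])
# block drift head & seats
print(plane("top",[[305,257]],.137))
img=cv2.imread("pics/top0.png")
hsv=cv2.cvtColor(img,cv2.COLOR_BGR2HSV)
m=cv2.inRange(hsv,(18,150,150),(32,255,255)); m[:,:275]=0;m[:,375:]=0;m[:160]=0;m[205:]=0
for c in cv2.findContours(m,0,1)[0]:
    if cv2.contourArea(c)>60: (x,y),r=cv2.minEnclosingCircle(c); print(x,y,r,plane("top",[[x,y]],.085))
C=np.array([.5154,.3307,0]);a=.0590
R=Ro.from_euler('z',a).as_matrix()
print(C+R@[-.105,0,.0445],proj("top",C+R@[-.105,0,.0445]),proj("side",C+R@[-.105,0,.0445]))
S=np.array([.6164,.0176,0]);
for y in(-.074,0,.074): print(S+Ro.from_euler('z',.0595).as_matrix()@[0,y,.085])
ims=cv2.imread("pics/side0.png"); crop(ims,190,360,130,310,3.3,"side0c")
```

```text
press 0.05 178 [ 0.41891422 -0.17550992  0.0502864 ] [ 0.46737678 -0.1415497   0.14953115]
press 0.15 721 [ 0.42363153 -0.29207736  0.15028114] [ 0.46639132 -0.14335822  0.24924004]
press 0.25 359 [ 0.38033262 -0.24032151  0.25040082] [ 0.44958372 -0.1575802   0.33042854]
press side 0.1 2909 [ 0.42324435 -0.31375222  0.1000159 ] [ 0.46590875 -0.15360975  0.19994051]
press side 0.2 611 [ 0.42507825 -0.18551553  0.20006286] [ 0.4623036  -0.15252912  0.29992711]
press side 0.3 618 [ 0.37904008 -0.24405436  0.30009519] [ 0.44389986 -0.17088522  0.32983662]
shelf [ 0.70196778 -0.40536617  0.42239684] [0.93422948 0.66908465 0.5539788 ]
[array([0.796, 0.45 , 0.474]), array([0.757, 0.448, 0.471]), array([0.705, 0.429, 0.502]), array([0.705, 0.45 , 0.458])]
[array([0.785, 0.118, 0.474]), array([0.709, 0.116, 0.549]), array([0.705, 0.118, 0.485]), array([0.705, 0.12 , 0.441])]
[array([ 0.783, -0.277,  0.473]), array([ 0.707, -0.23 ,  0.549]), array([ 0.705, -0.266,  0.477]), array([ 0.704, -0.289,  0.433])]
[[0.44273674 0.06856705 0.137     ]]
295.0 195.0 5.099119663238525 [[0.60970693 0.09212784 0.085     ]]
322.5 193.0 4.924529075622559 [[0.61452423 0.01819344 0.085     ]]
349.8636474609375 191.18182373046875 5.005250453948975 [[ 0.61886549 -0.05532983  0.085     ]]
[0.4105827  0.32450859 0.0445    ] [[210.8396042 269.8365486]] [[229.06628988 167.76344717]]
[ 0.6208004  -0.05626905  0.085     ]
[0.6164 0.0176 0.085 ]
[0.6119996  0.09146905 0.085     ]
```

View pics/side0c.png

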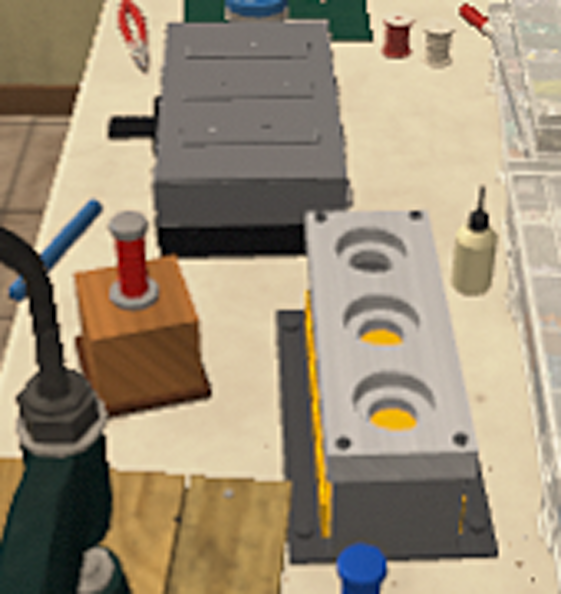

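```bash
cat >> h.py <<'E'
def plan(target,yaw=None,n=None,grip=1.0,p=None,R=None):
    "rows (tool axes) from measured pose to target, tool down with yaw"
    o=get_obs(); p=o["tcp_pos"] if p is None else p; R=Ro.from_euler('xyz',o["tcp_rot"]).as_matrix() if R is None else R
    t=np.array(target)
    Rt=(Ro.from_euler('z',yaw)*Ro.from_euler('x',-np.pi/2)).as_matrix() if yaw is not None else R
    rv=Ro.from_matrix(R.T@Rt).as_rotvec()
    k=int(max(np.ceil(np.linalg.norm(t-p)/.05),np.ceil(np.linalg.norm(rv)/.18),1)) if n is None else n
    print("from",p.round(4),"rv",rv.round(3),"dist",(t-p).round(4),"n",k)
    q=p.copy();Rc=R
    rows=[]
    for i in range(k):
        sh=Rc.T@(t-q)/(k-i)*100
        sh=sh.round(2); r=(rv/k).round(3); rows.append([*sh.tolist(),*r.tolist(),grip])
        q=q+Rc@sh/100; Rc=Rc@Ro.from_rotvec(r).as_matrix()
    for i in range(0,k,10): print(str(rows[i:i+10]).replace(' ',''))
    return q,Rc
E
python3 - <<'E'
from h import *
q,R=plan([.18,-.52,.42])
plan([.37,.31,.42],0.059,n=18,p=q,R=R)
E
```

```text
from [ 0.1807 -0.5192  0.2006] rv [0. 0. 0.] dist [-0.0007 -0.0008  0.2194] n 5
[[0.02,-4.39,0.01,0.0,0.0,0.0,1.0],[0.02,-4.39,0.0,0.0,0.0,0.0,1.0],[0.02,-4.39,0.01,0.0,0.0,0.0,1.0],[0.01,-4.39,0.0,0.0,0.0,0.0,1.0],[0.02,-4.38,0.01,0.0,0.0,0.0,1.0]]
from [ 0.18 -0.52  0.42] rv [ 0.000e+00 -2.866e+00 -2.000e-03] dist [0.19 0.83 0.  ] n 18
[[-2.51,0.0,-4.01,0.0,-0.159,-0.0,1.0],[-3.12,0.0,-3.56,0.0,-0.159,-0.0,1.0],[-3.64,0.0,-3.02,0.0,-0.159,-0.0,1.0],[-4.07,0.01,-2.41,0.0,-0.159,-0.0,1.0],[-4.4,0.0,-1.73,0.0,-0.159,-0.0,1.0],[-4.62,0.01,-1.01,0.0,-0.159,-0.0,1.0],[-4.72,0.0,-0.27,0.0,-0.159,-0.0,1.0],[-4.71,0.01,0.48,0.0,-0.159,-0.0,1.0],[-4.57,0.0,1.22,0.0,-0.159,-0.0,1.0],[-4.32,0.01,1.93,0.0,-0.159,-0.0,1.0]]
[[-3.96,0.0,2.59,0.0,-0.159,-0.0,1.0],[-3.5,0.01,3.18,0.0,-0.159,-0.0,1.0],[-2.95,0.0,3.7,0.0,-0.159,-0.0,1.0],[-2.33,0.01,4.12,0.0,-0.159,-0.0,1.0],[-1.65,0.0,4.43,0.0,-0.159,-0.0,1.0],[-0.92,0.01,4.64,0.0,-0.159,-0.0,1.0],[-0.18,0.0,4.73,0.0,-0.159,-0.0,1.0],[0.57,0.01,4.69,0.0,-0.159,-0.0,1.0]]
```

>>> {"name": "arm_command", "arguments": {"motion": [[0,-4.4,0,0,0,0,1],[0,-4.4,0,0,0,0,1],[0,-4.4,0,0,0,0,1],[0,-4.4,0,0,0,0,1],[0,-4.4,0,0,0,0,1]]}}

```text
time: 0.72
tcp_pos: [0.1807, -0.5192, 0.4223]
tcp_rot: [-1.571, 0.0, -2.807]
contact_force: [0.1, -0.3, 0.1]
gripper_width: 0.996
```

>>> {"name": "arm_command", "arguments": {"motion": [[-2.5,0,-4.0,0,-0.159,0,1],[-3.1,0,-3.6,0,-0.159,0,1],[-3.6,0,-3.0,0,-0.159,0,1],[-4.1,0,-2.4,0,-0.159,0,1],[-4.4,0,-1.7,0,-0.159,0,1],[-4.6,0,-1.0,0,-0.159,0,1],[-4.7,0,-0.3,0,-0.159,0,1],[-4.7,0,0.5,0,-0.159,0,1],[-4.6,0,1.2,0,-0.159,0,1],[-4.3,0,1.9,0,-0.159,0,1]]}}

```text
time: 1.98
tcp_pos: [0.2854, -0.0576, 0.421]
tcp_rot: [-1.571, -0.0, -1.212]
contact_force: [0.5, -2.0, -0.1]
gripper_width: 1.0
```

>>> {"name": "arm_command", "arguments": {"motion": [[-4.0,0,2.6,0,-0.159,0,1],[-3.5,0,3.2,0,-0.159,0,1],[-3,0,3.7,0,-0.159,0,1],[-2.3,0,4.1,0,-0.159,0,1],[-1.6,0,4.4,0,-0.159,0,1],[-0.9,0,4.6,0,-0.159,0,1],[-0.2,0,4.7,0,-0.159,0,1],[0.6,0,4.7,0,-0.159,0,1],[0,0,0,0,0,0,1]]}}

```text
time: 3.1
tcp_pos: [0.3703, 0.3112, 0.4193]
tcp_rot: [-1.572, 0.003, 0.059]
contact_force: [0.2, -0.1, -0.5]
gripper_width: 0.999
```

Run:
```python
from h import *
print(get_obs())
q,R=plan([.4106,.3245,.13],0.059)
plan([.4106,.3245,.026],0.059,p=q,R=R)
```

```text
{'time': 3.1, 'q': array([ 6.23175448e-01,  8.66898551e-02,  1.28027940e+00,  1.77175156e-04,
        1.77800601e+00, -1.00704361e+00]), 'qd': array([-0.04471872, -0.06485542,  0.04027911, -0.00564561,  0.00902499,
        0.04633035]), 'effort': array([  1.970319  , -41.51131511, -39.9788332 ,   0.16607461,
        -0.13608042,  -0.78343375]), 'tcp_pos': array([0.37026396, 0.3112448 , 0.41933763]), 'tcp_rot': array([-1.57245721,  0.00295188,  0.05945644]), 'contact_force': array([ 0.21914097, -0.08616442, -0.46171466]), 'torque': array([0.00959971, 0.01317691, 0.00835802]), 'gripper_width': 0.9993931483752992}
from [0.3703 0.3112 0.4193] rv [ 0.002  0.    -0.003] dist [ 0.0403  0.0133 -0.2893] n 6
[[0.7,4.82,0.19,0.0,0.0,-0.0,1.0],[0.7,4.82,0.19,0.0,0.0,-0.0,1.0],[0.7,4.82,0.19,0.0,0.0,-0.0,1.0],[0.7,4.82,0.19,0.0,0.0,-0.0,1.0],[0.7,4.82,0.19,0.0,0.0,-0.0,1.0],[0.69,4.82,0.18,0.0,0.0,-0.0,1.0]]
from [0.4106 0.3245 0.13  ] rv [ 0.002  0.    -0.003] dist [ 0.     0.    -0.104] n 3
[[0.01,3.47,0.01,0.001,0.0,-0.001,1.0],[0.01,3.46,0.0,0.001,0.0,-0.001,1.0],[0.0,3.47,-0.0,0.001,0.0,-0.001,1.0]]
```

>>> {"name": "arm_command", "arguments": {"motion": [[0.7,4.8,0.2,0,0,0,1],[0.7,4.8,0.2,0,0,0,1],[0.7,4.8,0.2,0,0,0,1],[0.7,4.8,0.2,0,0,0,1],[0.7,4.8,0.2,0,0,0,1],[0.7,4.8,0.2,0,0,0,1],[0,3,0,0,0,0,0.8],[0,3,0,0,0,0,0.8],[0,3,0,0,0,0,0.8],[0,1.3,0,0,0,0,0.8]]}}

```text
time: 4.35
tcp_pos: [0.4111, 0.3225, 0.0291]
tcp_rot: [-1.572, 0.002, 0.054]
contact_force: [0.3, 0.1, -0.1]
gripper_width: 0.801
```

>>> {"name": "arm_command", "arguments": {"motion": [[0,0,0,0,0,0,0.8],[0,0,0,0,0,0,0],[0,0,0,0,0,0,0],[0,0,0,0,0,0,0],[0,0,0,0,0,0,0],[0,0,0,0,0,0,0]], "force": 40}}

```text
time: 5.1
tcp_pos: [0.4115, 0.3236, 0.0301]
tcp_rot: [-1.571, -0.0, 0.055]
contact_force: [-0.2, -0.4, -0.2]
gripper_width: 0.003
```

Run:
```python
from h import *
o=get_obs();print(o["tcp_pos"],o["gripper_width"])
# arc rows
prev=None
for i in range(15):
    q=i*0.1
    v=np.array([-184*np.cos(q)+12*np.sin(q),184*np.sin(q)+12*np.cos(q)])
    if prev is not None: print(i,((v-prev)/10).round(2))
    prev=v
p,d=grab("side","side1");
```

```text
[0.41149495 0.32357134 0.03014449] 0.00313707920313452
1 [0.21 1.83]
2 [0.39 1.8 ]
3 [0.57 1.75]
4 [0.74 1.69]
5 [0.91 1.6 ]
6 [1.06 1.51]
7 [1.21 1.39]
8 [1.34 1.26]
9 [1.46 1.12]
10 [1.57 0.97]
11 [1.66 0.81]
12 [1.73 0.64]
13 [1.78 0.47]
14 [1.82 0.29]
```

View pics/side1.png

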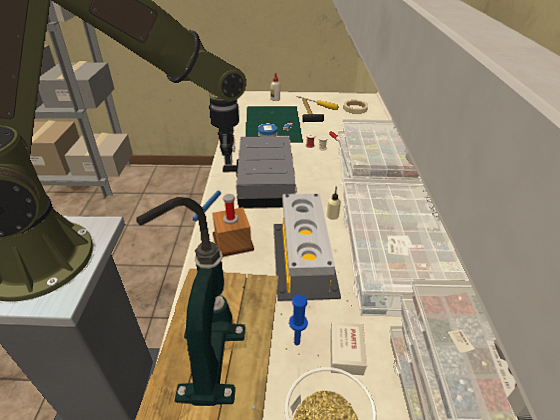

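Run:
```python
from h import *
p,d=grab("side"); crop(p,190,310,80,220,5,"side1c")
p,d=grab("top"); crop(p,150,280,190,300,5,"top1c")
```

```text
(no output)
```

View pics/side1c.png

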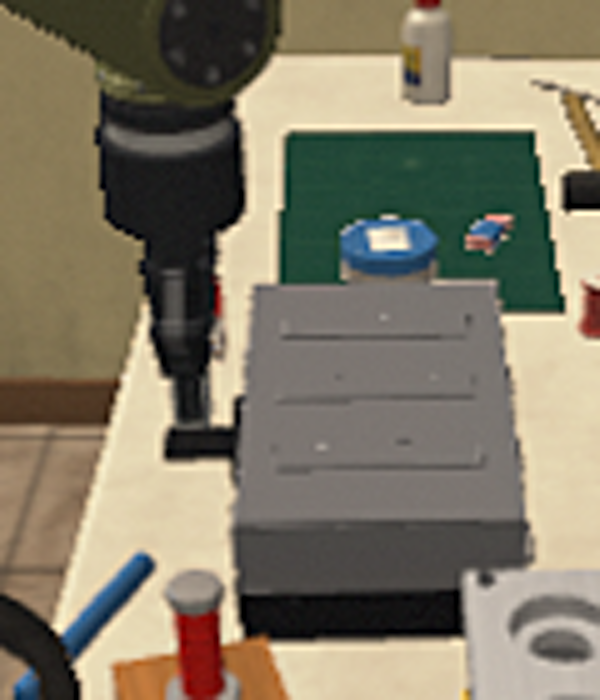

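View pics/top1c.png

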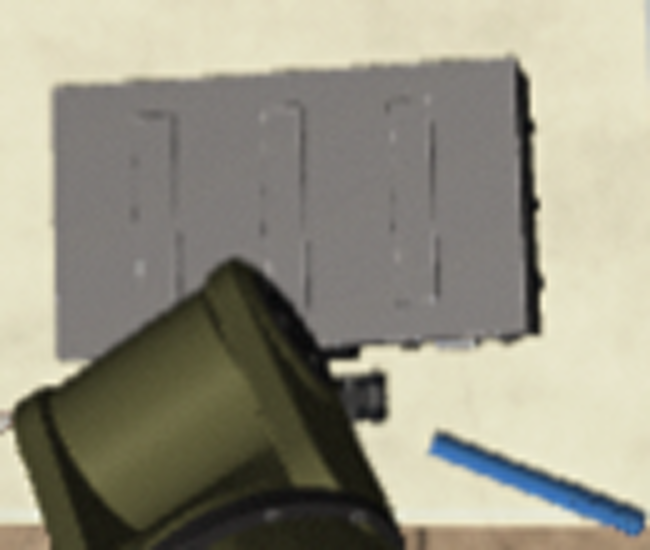

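Run:
```python
from h import *
o=get_obs();print(o["tcp_pos"],o["gripper_width"],o["contact_force"])
p,d=grab("side")
px=[(228,v) for v in range(128,176,3)]
for a,b in zip(px,cloud("side",d,px)): print(a,b.round(4),p[a[1],a[0]])
p,d=grab("top")
px=[(u,269) for u in range(216,230,2)]
for a,b in zip(px,cloud("top",d,px)): print(a,b.round(4))
print(proj("side",[o["tcp_pos"]]))
```

```text
[0.41149817 0.32353482 0.03006584] -0.005114542055584981 [-0.68196541  0.49658921 -0.06030919]
(228, 128) [0.4229 0.2858 0.1884] [22 22 23]
(228, 131) [0.4224 0.2851 0.1803] [20 20 19]
(228, 134) [0.4211 0.2891 0.1697] [20 18 20]
(228, 137) [0.4212 0.2846 0.1635] [19 20 20]
(228, 140) [0.4196 0.2907 0.1515] [17 20 18]
(228, 143) [0.417  0.3025 0.1361] [17 18 20]
(228, 146) [0.4236 0.2577 0.1523] [37 36 36]
(228, 149) [0.4215 0.2666 0.1385] [17 18 17]
(228, 152) [0.4184 0.2815 0.121 ] [21 23 22]
(228, 155) [0.4135 0.3074 0.0965] [19 17 18]
(228, 158) [0.4128 0.3071 0.0872] [27 28 28]
(228, 161) [0.4118 0.3089 0.0765] [31 30 31]
(228, 164) [0.4111 0.309  0.0667] [51 55 55]
(228, 167) [0.408  0.3231 0.0479] [26 26 27]
(228, 170) [0.4098 0.3079 0.0476] [18 15 14]
(228, 173) [ 0.3992  0.3661 -0.0006] [191 229 244]
(216, 269) [0.4149 0.258  0.3084]
(218, 269) [0.4138 0.2816 0.1646]
(220, 269) [0.4138 0.2768 0.1636]
(222, 269) [0.4137 0.2733 0.1559]
(224, 269) [0.4137 0.2687 0.1538]
(226, 269) [0.4137 0.2639 0.1532]
(228, 269) [0.4125 0.2844 0.0009]
[[229.71253095 172.21623281]]
```

>>> {"name": "arm_command", "arguments": {"motion": [[0,-2,0,0,0,0,0],[0,-2,0,0,0,0,0],[0,-2,0,0,0,0,0],[0,0,0,0,0,0,0]]}}

```text
time: 5.85
tcp_pos: [0.4121, 0.3239, 0.0911]
tcp_rot: [-1.57, -0.002, 0.055]
contact_force: [0.2, 0.8, 0.4]
gripper_width: -0.005
```

Run:
```python
from h import *
o=get_obs();print(o["tcp_pos"],o["gripper_width"],o["contact_force"])
p,d=grab("side"); crop(p,190,310,80,220,5,"side2c")
print((proj("side",[o["tcp_pos"]])-[190,80])*5)
```

```text
[0.41206638 0.32392506 0.09114897] -0.00455259206076807 [0.15922175 0.80497027 0.44857433]
[[191.73823041 368.07811382]]
```

View pics/side2c.png

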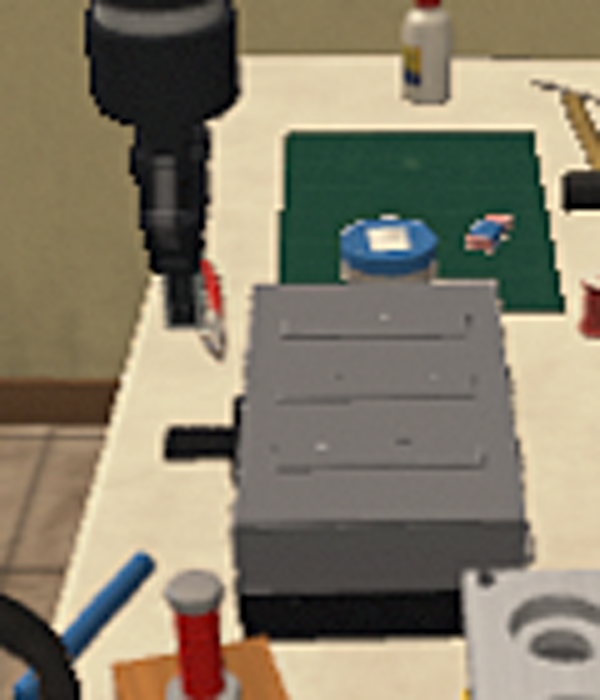

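Run:
```python
from h import *
o=get_obs();print(o)
p,d=grab("side")
for u in (224,226,228,230):
  px=[(u,v) for v in range(132,150,2)]
  print(u,[ (a[1],b.round(3).tolist()) for a,b in zip(px,cloud("side",d,px))])
```

```text
{'time': 5.9, 'q': array([ 5.96305462e-01,  3.62767991e-01,  1.71423851e+00,  2.45661903e-05,
        1.06382524e+00, -1.02971453e+00]), 'qd': array([ 0.00048846,  0.02087577,  0.01823216, -0.00103332, -0.00565746,
       -0.0012187 ]), 'effort': array([ 1.97998033e-02, -5.54428983e+01, -3.30796623e+01,  3.26757417e-04,
        1.61286970e-01,  1.82473190e-05]), 'tcp_pos': array([0.4115933 , 0.3236006 , 0.09004407]), 'tcp_rot': array([-1.57038599e+00, -6.41147553e-04,  5.52116116e-02]), 'contact_force': array([-0.86781357, -0.7168614 , -0.31760027]), 'torque': array([ 0.0222514 ,  0.02423579, -0.04763418]), 'gripper_width': 0.002364808841478242}
224 [(132, [0.411, 0.291, 0.175]), (134, [0.411, 0.29, 0.169]), (136, [0.408, 0.305, 0.156]), (138, [0.407, 0.308, 0.148]), (140, [0.406, 0.31, 0.141]), (142, [0.406, 0.309, 0.136]), (144, [0.406, 0.306, 0.131]), (146, [0.404, 0.314, 0.121]), (148, [0.368, 0.516, -0.0])]
226 [(132, [0.416, 0.29, 0.175]), (134, [0.416, 0.29, 0.169]), (136, [0.412, 0.311, 0.152]), (138, [0.412, 0.309, 0.147]), (140, [0.412, 0.307, 0.142]), (142, [0.41, 0.314, 0.133]), (144, [0.41, 0.309, 0.13]), (146, [0.409, 0.313, 0.121]), (148, [0.374, 0.519, -0.002])]
228 [(132, [0.423, 0.282, 0.179]), (134, [0.421, 0.289, 0.17]), (136, [0.416, 0.318, 0.149]), (138, [0.416, 0.317, 0.144]), (140, [0.416, 0.314, 0.139]), (142, [0.417, 0.306, 0.137]), (144, [0.416, 0.31, 0.129]), (146, [0.415, 0.314, 0.121]), (148, [0.381, 0.517, -0.001])]
230 [(132, [0.378, 0.61, 0.01]), (134, [0.379, 0.597, 0.009]), (136, [0.38, 0.586, 0.007]), (138, [0.38, 0.586, -0.001]), (140, [0.42, 0.323, 0.134]), (142, [0.42, 0.317, 0.131]), (144, [0.42, 0.316, 0.126]), (146, [0.389, 0.511, 0.01]), (148, [0.389, 0.508, 0.004])]
```

>>> {"name": "arm_command", "arguments": {"motion": [[0,0,0,0,0,0,1],[0,0,0,0,0,0,1],[0,0,0,0,0,0,1],[0,0,0,0,0,0,1],[0,0,0,0,0,0,1],[0,0,0,0,0,0,1]]}}

```text
time: 6.7
tcp_pos: [0.4115, 0.3235, 0.0901]
tcp_rot: [-1.571, -0.0, 0.055]
contact_force: [-0.2, -0.1, -0.0]
gripper_width: 1.003
```

Run:
```python
from h import *
o=get_obs();print(o["tcp_pos"],o["gripper_width"])
p,d=grab("side"); crop(p,190,310,80,220,5,"side3c")
for u in (222,226,228,230):
  px=[(u,v) for v in range(126,166,2)]
  print(u,[ (a[1],b.round(3).tolist()) for a,b in zip(px,cloud("side",d,px)) if b[2]>.06])
```

```text
[0.41148716 0.32354575 0.09009675] 1.0033453203039593
222 [(126, [0.414, 0.251, 0.211]), (128, [0.414, 0.25, 0.206]), (134, [0.412, 0.25, 0.19]), (136, [0.412, 0.248, 0.186]), (138, [0.411, 0.252, 0.178]), (140, [0.408, 0.267, 0.164]), (142, [0.408, 0.266, 0.159]), (144, [0.408, 0.263, 0.155]), (146, [0.407, 0.264, 0.149]), (148, [0.406, 0.266, 0.141])]
226 [(126, [0.423, 0.254, 0.21]), (128, [0.423, 0.255, 0.204]), (130, [0.563, -0.604, 0.636]), (132, [0.423, 0.249, 0.196]), (134, [0.422, 0.251, 0.19]), (136, [0.423, 0.246, 0.187]), (138, [0.419, 0.266, 0.171]), (140, [0.419, 0.265, 0.166]), (142, [0.418, 0.267, 0.159]), (144, [0.418, 0.265, 0.154]), (146, [0.418, 0.263, 0.149]), (148, [0.417, 0.264, 0.143])]
228 [(126, [0.424, 0.282, 0.196]), (128, [0.424, 0.28, 0.192]), (130, [0.427, 0.257, 0.197]), (132, [0.427, 0.254, 0.194]), (134, [0.425, 0.268, 0.181]), (136, [0.424, 0.271, 0.173]), (138, [0.422, 0.279, 0.164]), (140, [0.422, 0.274, 0.161]), (142, [0.422, 0.275, 0.154]), (144, [0.422, 0.273, 0.15]), (146, [0.421, 0.272, 0.144]), (148, [0.421, 0.273, 0.138])]
230 [(126, [0.429, 0.282, 0.196]), (128, [0.416, 0.366, 0.148]), (130, [0.416, 0.362, 0.144]), (132, [0.415, 0.364, 0.137])]
```

View pics/side3c.png

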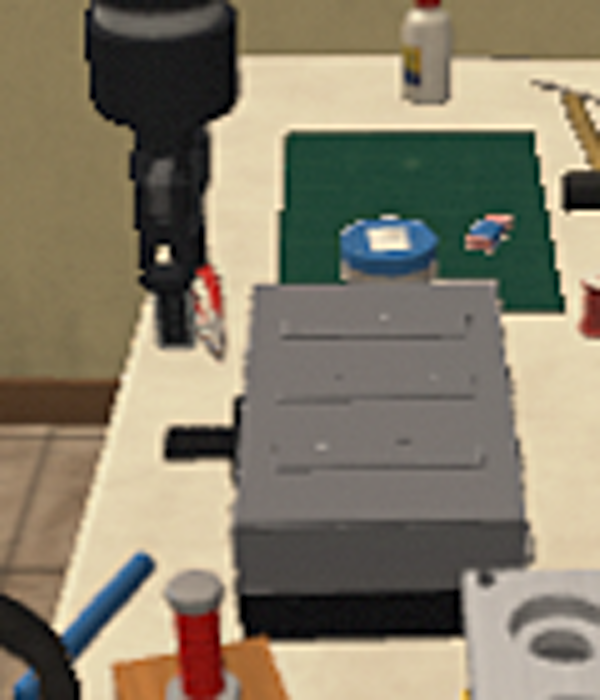

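>>> {"name": "arm_command", "arguments": {"motion": [[0,0,0,0,0,0,0],[0,2,0,0,0,0,0],[0,2,0,0,0,0,0],[0,1.8,0,0,0,0,0],[0,0,0,0,0,0,0],[0,0,0,0,0,0,0],[0,0,0,0,0,0,0]]}}

```text
time: 7.62
tcp_pos: [0.4118, 0.3238, 0.0329]
tcp_rot: [-1.57, -0.001, 0.055]
contact_force: [-0.3, 0.3, 0.5]
gripper_width: 0.001
```

>>> {"name": "arm_command", "arguments": {"motion": [[0,0.3,0,0,0,0,0],[0,0.2,0,0,0,0,0],[0,0,0,0,0,0,0]]}}

```text
time: 8.0
tcp_pos: [0.4114, 0.3235, 0.0269]
tcp_rot: [-1.571, 0.0, 0.055]
contact_force: [-0.4, 0.4, 0.5]
gripper_width: 0.004
```

>>> {"name": "arm_command", "arguments": {"motion": [[0,0.3,0,0,0,0,0],[0,0.2,0,0,0,0,0],[0,0,0,0,0,0,0]]}}

```text
time: 8.38
tcp_pos: [0.4114, 0.3235, 0.0219]
tcp_rot: [-1.571, 0.0, 0.055]
contact_force: [0.5, 0.2, 0.2]
gripper_width: 0.0
```

>>> {"name": "arm_command", "arguments": {"motion": [[0,0.2,0,0,0,0,0],[0,0,0,0,0,0,0]]}}

```text
time: 8.62
tcp_pos: [0.4114, 0.3235, 0.02]
tcp_rot: [-1.571, 0.0, 0.055]
contact_force: [-0.2, -0.0, -1.1]
gripper_width: 0.001
```

>>> {"name": "arm_command", "arguments": {"motion": [[0,0.2,0,0,0,0,0],[0,0,0,0,0,0,0]]}}

```text
time: 8.88
tcp_pos: [0.4116, 0.3236, 0.0183]
tcp_rot: [-1.571, -0.0, 0.055]
contact_force: [-1.2, -0.8, 5.5]
gripper_width: -0.005
```

>>> {"name": "arm_command", "arguments": {"motion": [[0,0.2,0,0,0,0,0],[0,0,0,0,0,0,0]]}}

```text
time: 9.12
tcp_pos: [0.4117, 0.3237, 0.0181]
tcp_rot: [-1.57, -0.001, 0.055]
contact_force: [-11.4, -7.5, 29.3]
gripper_width: -0.002
```

>>> {"name": "arm_command", "arguments": {"motion": [[0,-2,0,0,0,0,0],[0,-2,0,0,0,0,0.8],[0,0,0,0,0,0,0.8],[0,0,0,0,0,0,0.8],[0,0,0,0,0,0,0.8],[0,2,0,0,0,0,0.8],[0,2,0,0,0,0,0.8],[0,2,0,0,0,0,0.8],[0,0,0,0,0,0,0.8]]}}

```text
time: 10.25
tcp_pos: [0.4106, 0.3229, -0.0055]
tcp_rot: [-1.573, 0.003, 0.055]
contact_force: [0.4, 0.2, -0.6]
gripper_width: 0.795
```

>>> {"name": "arm_command", "arguments": {"motion": [[0,0,0,0,0,0,0],[0,0,0,0,0,0,0],[0,0,0,0,0,0,0],[0,0,0,0,0,0,0],[0,0,0,0,0,0,0]], "force": 40}}

```text
time: 10.88
tcp_pos: [0.4119, 0.3249, -0.0028]
tcp_rot: [-1.568, -0.002, 0.055]
contact_force: [-1.8, 9.0, 1.2]
gripper_width: 0.318
```

>>> {"name": "arm_command", "arguments": {"motion": [[0.2,-1.8,0,0,0,0,0],[0.4,-1.8,0,0,0,0,0],[0.6,-1.75,0,0,0,0,0],[0.75,-1.7,0,0,0,0,0],[0.9,-1.6,0,0,0,0,0],[1.05,-1.5,0,0,0,0,0]]}}

```text
time: 11.62
tcp_pos: [0.4508, 0.3271, 0.0986]
tcp_rot: [-1.568, -0.001, 0.056]
contact_force: [6.0, 13.6, -8.9]
gripper_width: 0.316
```

>>> {"name": "arm_command", "arguments": {"motion": [[1.2,-1.4,0,0,0,0,0],[1.35,-1.25,0,0,0,0,0],[1.45,-1.1,0,0,0,0,0],[1.55,-0.95,0,0,0,0,0]]}}

```text
time: 12.12
tcp_pos: [0.5056, 0.3301, 0.1452]
tcp_rot: [-1.568, 0.0, 0.056]
contact_force: [1.3, 11.9, -7.8]
gripper_width: 0.317
```

Run:
```python
from h import *
o=get_obs();print(o["tcp_pos"],o["gripper_width"],o["contact_force"])
p,d=grab("side"); crop(p,150,350,30,230,4,"side4c")
```

```text
[0.50562267 0.33011889 0.14515297] 0.31740689872674355 [ 1.30757591 11.87512484 -7.84079758]
```

View pics/side4c.png

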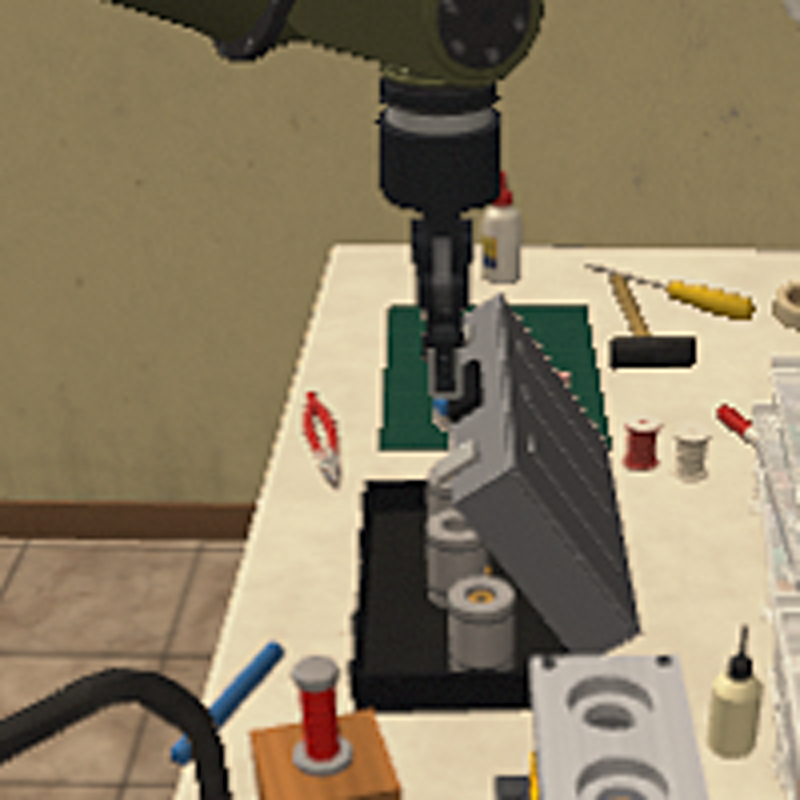

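The side view shows the lid about 1 rad open with its tongue in the fingers, and the holders visible inside, the near one with a brass die. I'm continuing the arc past the balance point.

>>> {"name": "arm_command", "arguments": {"motion": [[1.65,-0.8,0,0,0,0,0],[1.75,-0.6,0,0,0,0,0],[1.8,-0.45,0,0,0,0,0],[1.8,-0.3,0,0,0,0,0],[1.4,-0.1,0,0,0,0,0],[0,0,0,0,0,0,0]]}}

```text
time: 12.92
tcp_pos: [0.5898, 0.3349, 0.1674]
tcp_rot: [-1.568, -0.0, 0.056]
contact_force: [-0.8, 10.8, -1.6]
gripper_width: 0.315
```

Run:
```python
from h import *
o=get_obs();print(o["tcp_pos"],o["gripper_width"],o["contact_force"])
p,d=grab("side"); crop(p,150,350,30,230,4,"side5c")
```

```text
[0.58975614 0.33494721 0.16741682] 0.315286379301394 [-0.84033196 10.78143617 -1.62169715]
```

View pics/side5c.png

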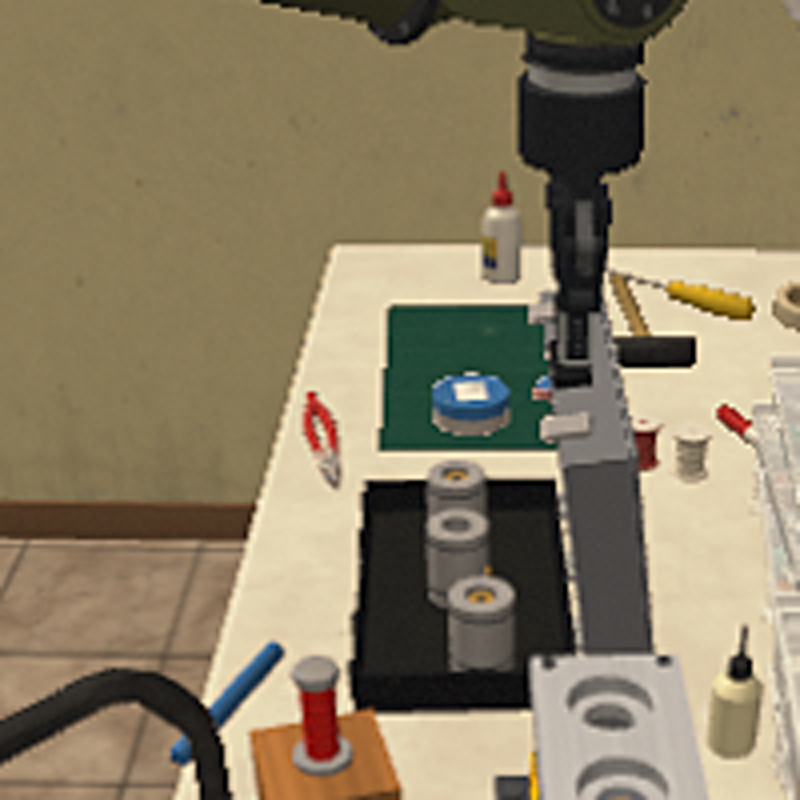

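>>> {"name": "arm_command", "arguments": {"motion": [[0,0,0,0,0,0,0.6],[0,0,0,0,0,0,0.6],[0,0,0,0,0,0,0.6],[0,-2,0,0,0,0,0.6],[-3,-4,0,0,0,0,0.6],[-5,-3,0,0,0,0,0.6],[-5,0,0,0,0,0,1],[-5,0,0,0,0,0,1],[-5,0,-3,0,0,0,1],[-5,0,-5,0,0,0,1]]}}

```text
time: 14.22
tcp_pos: [0.3183, 0.2435, 0.2571]
tcp_rot: [-1.571, -0.001, 0.057]
contact_force: [0.7, -0.6, 1.0]
gripper_width: 0.996
```

>>> {"name": "arm_command", "arguments": {"motion": [[0,0,-5,0,0,0,1],[0,0,-5,0,0,0,1],[0,0,-5,0,0,0,1],[0,0,0,0,0,0,1]]}}

```text
time: 14.72
tcp_pos: [0.3285, 0.0921, 0.2575]
tcp_rot: [-1.571, -0.001, 0.05]
contact_force: [0.0, 1.3, 0.4]
gripper_width: 0.999
```

Run:
```python
from h import *
o=get_obs();print(o["tcp_pos"],o["gripper_width"],o["contact_force"],o["q"])
p,d=grab("side","side6"); np.save("side6d.npy",d)
crop(p,210,330,100,220,5,"side6c")
p,d=grab("top","top6"); np.save("top6d.npy",d)
crop(p,150,350,170,290,4,"top6c")
```

```text
[0.32846743 0.09207916 0.25752504] 0.9987977971628889 [0.04597573 1.3464189  0.40124594] [ 1.66070847e-01 -2.35630444e-01  1.94233211e+00 -3.16234837e-04
  1.43354676e+00 -1.45485425e+00]
```

View pics/side6c.png

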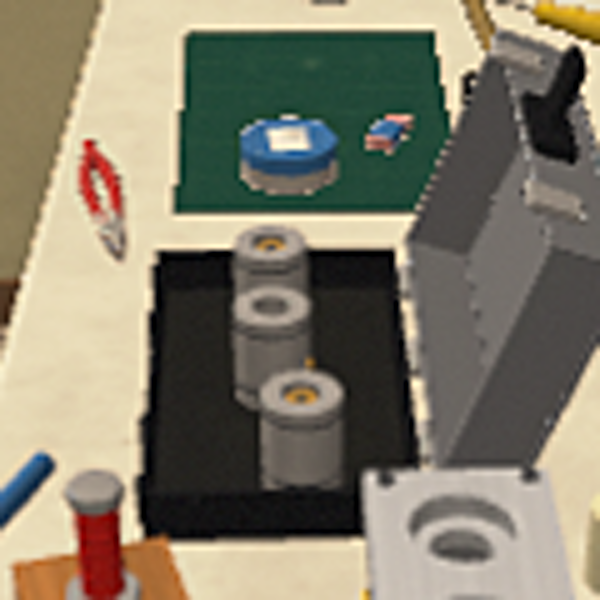

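View pics/top6c.png

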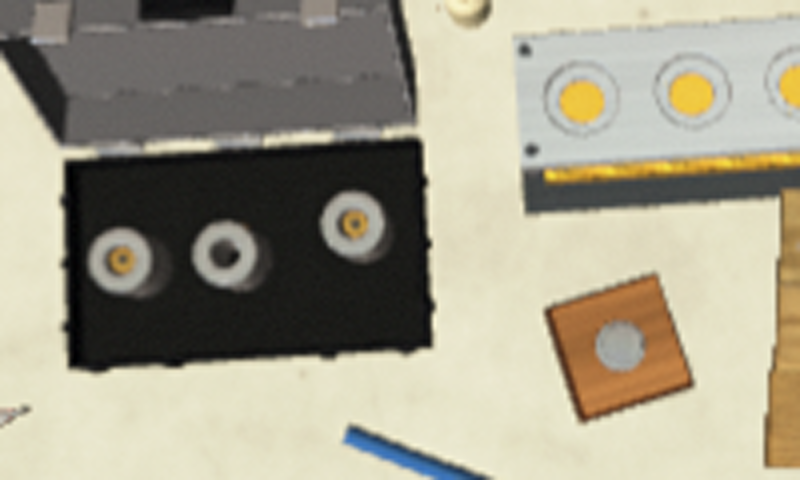

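The lid lies fully open. The top crop shows three rings: left (120,260) and right (354,226) have brass in the bore, and the middle one (225,254) is dark and empty. The side crop agrees.

```bash
cat >> h.py <<'E'
def holders(d,zlo=.055,zhi=.075,box=(.42,.60,.19,.47),zt=.065,n="top"):
    px,P=full(n,d); s=(P[:,2]>zlo)&(P[:,2]<zhi)&(P[:,0]>box[0])&(P[:,0]<box[1])&(P[:,1]>box[2])&(P[:,1]<box[3])
    m=np.zeros(d.shape,np.uint8); m[px[s][:,1],px[s][:,0]]=255; out=[]
    for c in cv2.findContours(m,0,1)[0]:
        if cv2.contourArea(c)>40:
            (x,y),r=cv2.minEnclosingCircle(c); M_=cv2.moments(cv2.convexHull(c)); x2,y2=M_["m10"]/M_["m00"],M_["m01"]/M_["m00"]
            out.append((round(x2,1),round(y2,1),round(r,1),plane(n,[[x2,y2]],zt)[0].round(4)))
    return out
E
python3 - <<'E'
from h import *
d=np.load("top6d.npy")
for h in holders(d): print(h)
p=cv2.imread("pics/top6.png"); g=cv2.cvtColor(p,6)
g2=cv2.resize(g[170:290,150:350],None,fx=6,fy=6,interpolation=cv2.INTER_CUBIC)
c=cv2.HoughCircles(g2,cv2.HOUGH_GRADIENT,1,60,param1=100,param2=30,minRadius=40,maxRadius=60)
if c is not None:
  for x,y,r in c[0]:
    u,v=(x+.5)/6+150-.5,(y+.5)/6+170-.5; print("hough",u,v,r/6,plane("top",[[u,v]],.065))
E
```

```text
(180.0, 234.4, 8.1, array([0.5069, 0.4074, 0.065 ]))
(206.0, 232.7, 8.2, array([0.5111, 0.3355, 0.065 ]))
(237.9, 225.1, 8.1, array([0.5314, 0.2482, 0.065 ]))
hough 179.5 234.33334 7.7166667 [[0.50700021 0.40872325 0.065     ]]
hough 238.0 225.66667 8.166667 [[0.52988507 0.24795443 0.065     ]]
hough 205.83333 232.66667 7.933333 [[0.5112272  0.33598118 0.065     ]]
```

Run:
```python
from h import *
q,R=plan([.531,.248,.10],.06)
plan([.531,.248,.002],.06,p=q,R=R)
```

```text
from [0.3284 0.0943 0.2574] rv [-0.    -0.006  0.001] dist [ 0.2026  0.1537 -0.1574] n 6
[[3.51,2.63,2.38,-0.0,-0.001,0.0,1.0],[3.51,2.63,2.37,-0.0,-0.001,0.0,1.0],[3.51,2.62,2.37,-0.0,-0.001,0.0,1.0],[3.51,2.63,2.36,-0.0,-0.001,0.0,1.0],[3.52,2.62,2.36,-0.0,-0.001,0.0,1.0],[3.52,2.63,2.36,-0.0,-0.001,0.0,1.0]]
from [0.531 0.248 0.1  ] rv [-0.    -0.     0.001] dist [-0.     0.    -0.098] n 2
[[-0.01,4.9,-0.0,-0.0,-0.0,0.0,1.0],[-0.0,4.9,-0.0,-0.0,-0.0,0.0,1.0]]
```

>>> {"name": "arm_command", "arguments": {"motion": [[3.5,2.6,2.4,0,0,0,0.75],[3.5,2.6,2.4,0,0,0,0.75],[3.5,2.6,2.4,0,0,0,0.75],[3.5,2.6,2.4,0,0,0,0.75],[3.5,2.6,2.4,0,0,0,0.75],[3.5,2.6,2.3,0,0,0,0.75],[0,0,0,0,0,0,0.75]]}}

```text
time: 15.7
tcp_pos: [0.5293, 0.2512, 0.0972]
tcp_rot: [-1.572, 0.005, 0.058]
contact_force: [-0.2, 0.5, -0.8]
gripper_width: 0.752
```

Run:
```python
from h import *
plan([.531,.248,.002],.06)
p,d=grab("side"); crop(p,210,330,100,220,5,"side7c")
```

```text
from [0.5293 0.2512 0.0972] rv [ 0.002 -0.002 -0.005] dist [ 0.0017 -0.0032 -0.0952] n 2
[[0.1,4.76,-0.16,0.001,-0.001,-0.003,1.0],[0.09,4.76,-0.16,0.001,-0.001,-0.003,1.0]]
```

View pics/side7c.png

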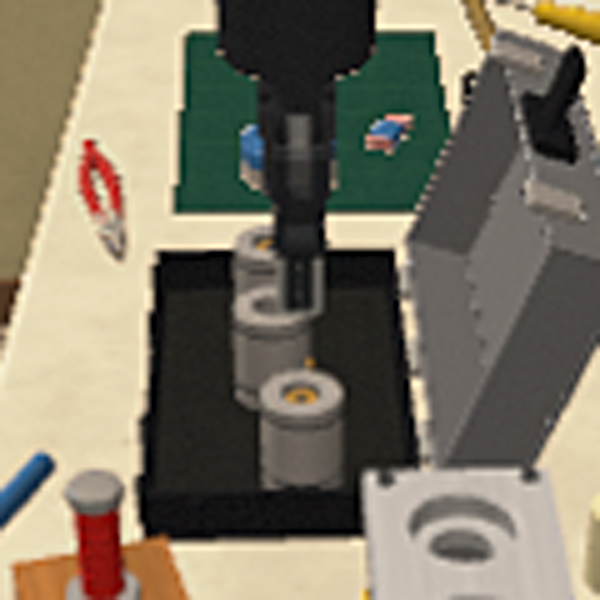

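>>> {"name": "arm_command", "arguments": {"motion": [[0.1,3,-0.3,0,0,-0.005,0.75],[0,3,0,0,0,0,0.75],[0,0,0,0,0,0,0.75],[0,0,0,0,0,0,0.75]]}}

```text
time: 16.25
tcp_pos: [0.5318, 0.2465, 0.043]
tcp_rot: [-1.57, -0.007, 0.056]
contact_force: [0.0, -0.5, 0.4]
gripper_width: 0.749
```

Run:
```python
from h import *
plan([.531,.248,.002],.06)
p,d=grab("side"); crop(p,210,330,100,220,5,"side8c")
```

```text
from [0.5318 0.2465 0.043 ] rv [-0.001 -0.004  0.007] dist [-0.0008  0.0015 -0.041 ] n 1
[[-0.1,4.1,0.16,-0.001,-0.004,0.007,1.0]]
```

View pics/side8c.png

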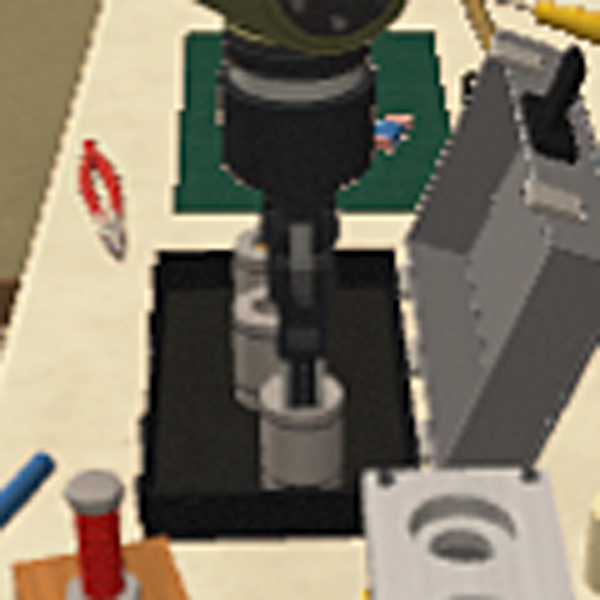

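>>> {"name": "arm_command", "arguments": {"motion": [[0,2,0.1,0,0,0.005,0.75],[0,2,0,0,0,0,0.75],[0,0,0,0,0,0,0.75],[0,0,0,0,0,0,0.3],[0,0,0,0,0,0,0.3],[0,0,0,0,0,0,0.3],[0,0,0,0,0,0,0.3]], "force": 60}}

```text
time: 17.18
tcp_pos: [0.5319, 0.247, 0.0017]
tcp_rot: [-1.57, -0.001, 0.055]
contact_force: [-0.1, 1.1, 3.4]
gripper_width: 0.509
```

>>> {"name": "arm_command", "arguments": {"motion": [[0,-2,0,0,0,0,0.3],[0,-2,0,0,0,0,0.3],[0,-3,0,0,0,0,0.3],[0,-3,0,0,0,0,0.3],[0,-3,0,0,0,0,0.3],[0,-3,0,0,0,0,0.3],[0,0,0,0,0,0,0.3]]}}

```text
time: 18.05
tcp_pos: [0.5321, 0.2471, 0.1638]
tcp_rot: [-1.569, -0.004, 0.055]
contact_force: [0.7, 0.0, -3.6]
gripper_width: 0.506
```

Run:
```python
from h import *
o=get_obs();print(o["gripper_width"])
plan([.612,.0915,.16],.06)
p,d=grab("side"); crop(p,210,330,70,220,5,"side9c")
```

```text
0.5062315312775736
from [0.5321 0.2471 0.1638] rv [-0.001 -0.005  0.004] dist [ 0.0799 -0.1556 -0.0038] n 4
[[1.78,0.1,-3.99,-0.0,-0.001,0.001,1.0],[1.77,0.09,-4.0,-0.0,-0.001,0.001,1.0],[1.77,0.09,-4.0,-0.0,-0.001,0.001,1.0],[1.77,0.09,-4.0,-0.0,-0.001,0.001,1.0]]
```

View pics/side9c.png

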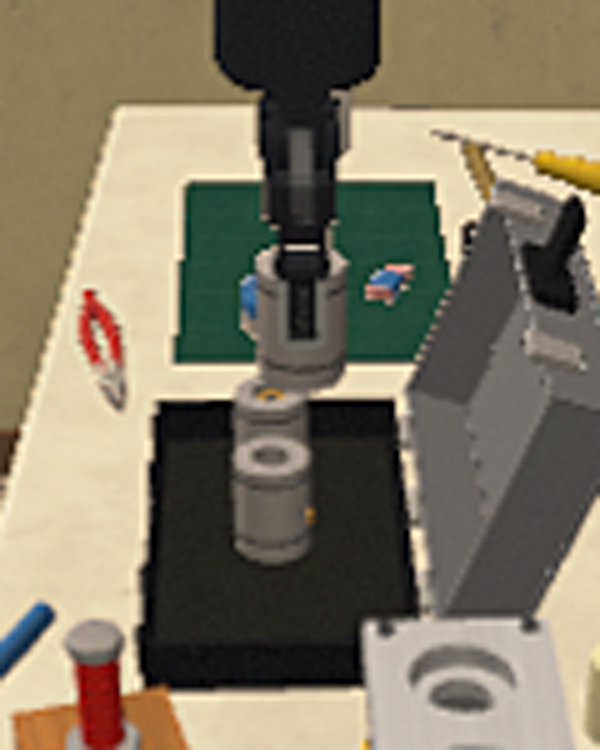

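Run:
```python
from h import *
p=cv2.imread("pics/top0.png"); g=cv2.cvtColor(p,6)
g2=cv2.resize(g[165:225,270:380],None,fx=8,fy=8,interpolation=cv2.INTER_CUBIC)
c=cv2.HoughCircles(g2,cv2.HOUGH_GRADIENT,1,150,param1=60,param2=20,minRadius=64,maxRadius=85)
for x,y,r in c[0]:
    u,v=(x+.5)/8+270-.5,(y+.5)/8+165-.5; print("hough",u,v,r/8,plane("top",[[u,v]],.098).round(4))
# plate corners in side image : dark screws -> plate rect by colour
for h in (.098,):
    for y in(-.074,0,.074):
        P=np.array([.6164,.0176,0])+Ro.from_euler('z',.0595).as_matrix()@[0,y,h]; print(proj("top",P).round(1),proj("side",P).round(1),P.round(4))
ps=cv2.imread("pics/side0.png"); crop(ps,275,345,185,305,6,"side_st")
th=np.linspace(0,2*np.pi,60)
s=cv2.imread("pics/side_st.png")
for y in(-.074,0,.074):
    P=np.array([.6164,.0176,0])+(Ro.from_euler('z',.0595).as_matrix()@np.c_[.0245*np.cos(th),y+.0245*np.sin(th),.098+0*th].T).T
    for u,v in proj("side",P): cv2.circle(s,(int((u-275+.5)*6),int((v-185+.5)*6)),1,(0,0,255),-1)
cv2.imwrite("pics/side_st2.png",s[:590])
```

```text
Traceback (most recent call last):
TypeError: 'NoneType' object is not subscriptable
```

Run:
```python
from h import *
for n,f,u0,v0,uw,vh in(("side","side0",275,185,70,100),("top","top0",270,165,110,60)):
    ps=cv2.imread(f"pics/{f}.png"); th=np.linspace(0,2*np.pi,40)
    s=cv2.resize(ps[v0:v0+vh,u0:u0+uw],None,fx=6,fy=6,interpolation=cv2.INTER_CUBIC)
    for y in(-.074,0,.074):
        P=np.array([.6164,.0176,0])+(Ro.from_euler('z',.0595).as_matrix()@np.c_[.0245*np.cos(th),y+.0245*np.sin(th),.098+0*th].T).T
        for u,v in proj(n,P): cv2.circle(s,(int((u-u0+.5)*6),int((v-v0+.5)*6)),1,(0,0,255),-1)
    cv2.imwrite(f"pics/{n}_st.png",s)
```

```text
(no output)
```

View pics/side_st.png

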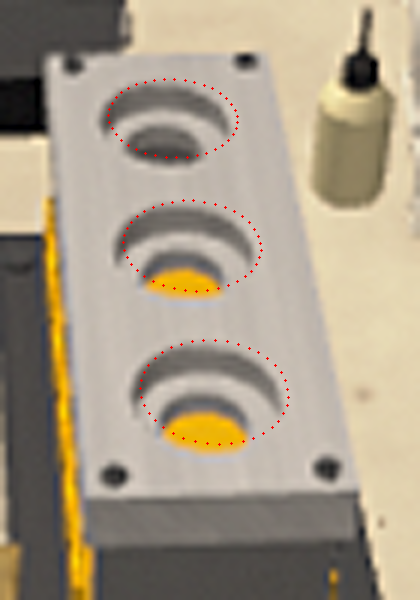

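View pics/top_st.png

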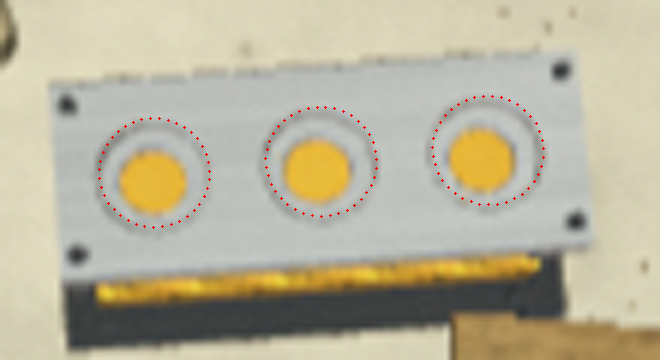

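Run:
```python
from h import *
q,R=plan([.611,.091,.16],.06)
plan([.611,.091,.11],.06,p=q,R=R)
```

```text
from [0.5315 0.2468 0.1616] rv [-0.    -0.005  0.001] dist [ 0.0795 -0.1558 -0.0016] n 4
[[1.77,0.04,-4.0,-0.0,-0.001,0.0,1.0],[1.77,0.04,-4.0,-0.0,-0.001,0.0,1.0],[1.76,0.04,-4.0,-0.0,-0.001,0.0,1.0],[1.76,0.05,-4.01,-0.0,-0.001,0.0,1.0]]
from [0.611 0.091 0.16 ] rv [-0.    -0.001  0.001] dist [-0.    0.   -0.05] n 1
[[-0.01,5.0,0.0,-0.0,-0.001,0.001,1.0]]
```

>>> {"name": "arm_command", "arguments": {"motion": [[1.8,0,-4,0,0,0,0.3],[1.8,0,-4,0,0,0,0.3],[1.8,0,-4,0,0,0,0.3],[1.7,0,-4,0,0,0,0.3],[0,2.5,0,0,0,0,0.3],[0,2.5,0,0,0,0,0.3],[0,0,0,0,0,0,0.3],[0,0,0,0,0,0,0.3]]}}

```text
time: 19.1
tcp_pos: [0.6112, 0.0911, 0.1114]
tcp_rot: [-1.571, -0.0, 0.055]
contact_force: [0.2, -0.1, -3.5]
gripper_width: 0.507
```

Run:
```python
from h import *
o=get_obs();print(o["tcp_pos"],o["tcp_rot"],o["gripper_width"],o["q"][5])
p,d=grab("side"); crop(p,255,355,130,250,6,"side10c")
p,d=grab("top"); crop(p,230,380,150,250,5,"top10c")
```

```text
[0.61124726 0.09113017 0.11143694] [-1.57079760e+00 -2.05770477e-05  5.54452920e-02] 0.5065890162212688 -1.537498902034891
```

View pics/side10c.png

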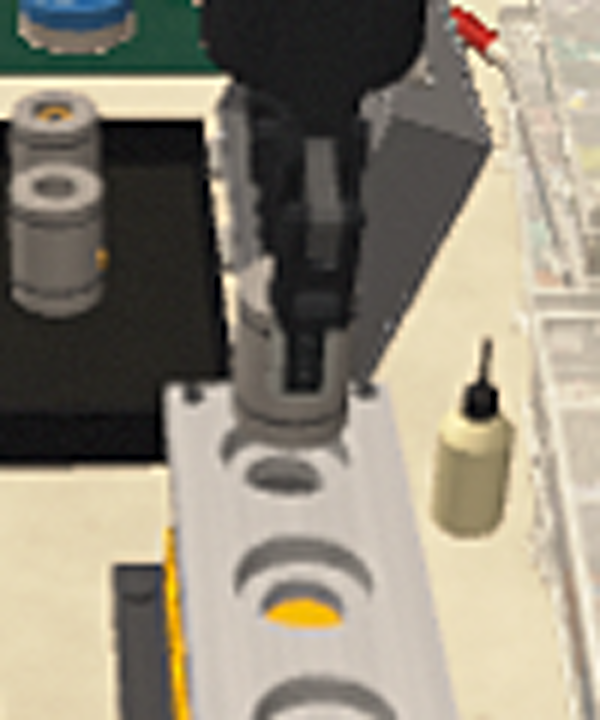

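View pics/top10c.png

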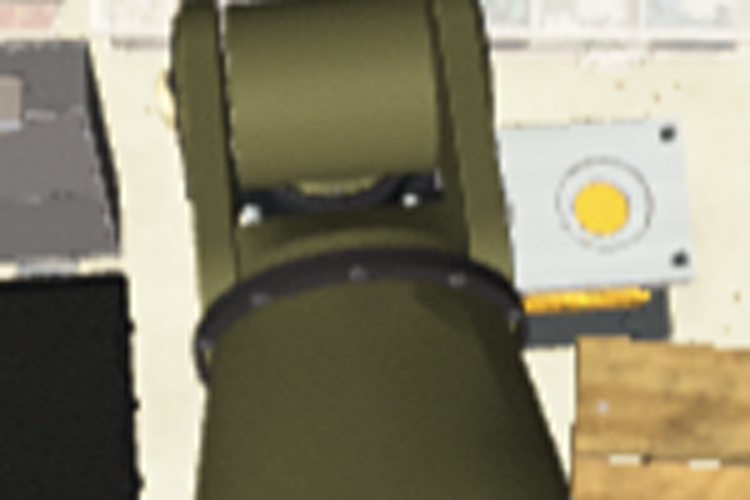

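Run:
```python
from h import *
for c in ([.6092,.0911,.1147],[.6112,.0911,.1147],):
    P=np.array([[c[0]-.022,c[1],c[2]],[c[0]+.022,c[1],c[2]],[c[0],c[1]-.022,c[2]]])
    print(((proj("side",P)-[255,130]+.5)*6).round(0).tolist())
for c in ([.6092,.0917,.098],[.6092,.0907,.098]):
    P=np.array([[c[0]-.0245,c[1],c[2]],[c[0]+.0245,c[1],c[2]],[c[0],c[1]+.0245,c[2]]])
    print(((proj("side",P)-[255,130]+.5)*6).round(0).tolist())
```

```text
[[229.0, 412.0], [346.0, 414.0], [290.0, 449.0]]
[[235.0, 412.0], [352.0, 414.0], [295.0, 449.0]]
[[222.0, 446.0], [350.0, 448.0], [284.0, 409.0]]
[[222.0, 448.0], [350.0, 450.0], [284.0, 410.0]]
```

>>> {"name": "arm_command", "arguments": {"motion": [[-0.2,0,0,0,0,0,0.3],[0,0.8,0,0,0,0,0.3],[0,0.6,0,0,0,0,0.3],[0,0,0,0,0,0,0.3]]}}

```text
time: 19.7
tcp_pos: [0.6088, 0.0909, 0.0962]
tcp_rot: [-1.571, 0.001, 0.055]
contact_force: [0.4, -0.2, -3.7]
gripper_width: 0.505
```

>>> {"name": "arm_command", "arguments": {"motion": [[0,0.4,0,0,0,0,0.3],[0,0.4,0,0,0,0,0.3],[0,0,0,0,0,0,0.3]]}}

```text
time: 20.08
tcp_pos: [0.6093, 0.0909, 0.0888]
tcp_rot: [-1.571, -0.0, 0.055]
contact_force: [1.4, 0.4, -5.9]
gripper_width: 0.509
```

>>> {"name": "arm_command", "arguments": {"motion": [[0,0.4,0,0,0,0,0.3],[0,0.3,0,0,0,0,0.3],[0,0,0,0,0,0,0.3]]}}

```text
time: 20.45
tcp_pos: [0.6093, 0.0909, 0.0819]
tcp_rot: [-1.571, -0.0, 0.055]
contact_force: [4.2, -1.4, -5.7]
gripper_width: 0.505
```

Run:
```python
from h import *
o=get_obs();print(o["tcp_pos"],o["contact_force"])
p,d=grab("side"); crop(p,255,355,130,250,6,"side11c")
```

```text
[0.60930538 0.09087467 0.08188056] [ 4.2123163  -1.35875842 -5.66951605]
```

View pics/side11c.png

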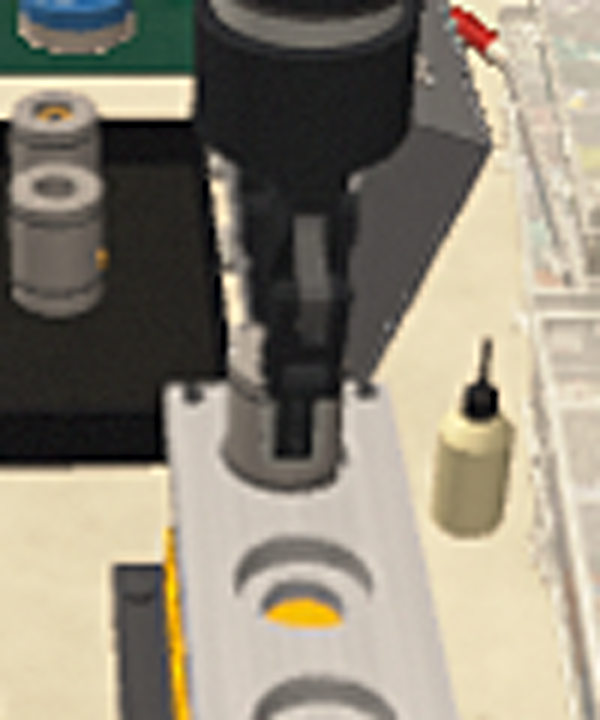

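>>> {"name": "arm_command", "arguments": {"motion": [[0.1,0.1,0,0,0,0,0.3],[0,0,0,0,0,0,0.3],[0,0,0,0,0,0,0.75],[0,0,0,0,0,0,0.75],[0,0,0,0,0,0,0.75],[0,-3,0,0,0,0,0.75],[0,-3,0,0,0,0,0.75],[0,-3,0,0,0,0,0.75],[0,-3,0,0,0,0,0.75]]}}

```text
time: 21.62
tcp_pos: [0.6101, 0.0909, 0.2021]
tcp_rot: [-1.571, 0.0, 0.055]
contact_force: [0.8, 0.4, -0.3]
gripper_width: 0.752
```

Run:
```python
from h import *
q,R=plan([.507,.407,.18],.06)
plan([.507,.407,.06],.06,p=q,R=R)
```

```text
from [0.6101 0.0909 0.2021] rv [ 0.    -0.005 -0.   ] dist [-0.1031  0.3161 -0.0221] n 7
[[-1.22,0.32,4.59,0.0,-0.001,-0.0,1.0],[-1.22,0.31,4.59,0.0,-0.001,-0.0,1.0],[-1.21,0.32,4.59,0.0,-0.001,-0.0,1.0],[-1.21,0.31,4.59,0.0,-0.001,-0.0,1.0],[-1.2,0.32,4.6,0.0,-0.001,-0.0,1.0],[-1.2,0.31,4.6,0.0,-0.001,-0.0,1.0],[-1.19,0.32,4.59,0.0,-0.001,-0.0,1.0]]
from [0.507 0.407 0.18 ] rv [ 0.     0.002 -0.   ] dist [-0.    0.   -0.12] n 3
[[-0.0,4.0,0.0,0.0,0.001,-0.0,1.0],[-0.0,4.0,0.0,0.0,0.001,-0.0,1.0],[-0.0,4.0,0.0,0.0,0.001,-0.0,1.0]]
```

>>> {"name": "arm_command", "arguments": {"motion": [[-5,0,0,0,0,0,0.7],[-5,0,3,0,0,0,0.7],[0,0.3,5,0,0,0,0.7],[0,0.3,5,0,0,0,0.7],[0,0.3,5,0,0,0,0.7],[0.6,0.3,5,0,0,0,0.7],[0.8,0.3,5,0,0,0,0.7],[0.1,1,4.2,0,0,0,0.7],[0,0,0,0,0,0,0.7],[0,0,0,0,0,0,0.7]]}}

```text
time: 22.88
tcp_pos: [0.5076, 0.4073, 0.1761]
tcp_rot: [-1.571, 0.0, 0.055]
contact_force: [-0.1, -0.8, 0.8]
gripper_width: 0.705
```

Run:
```python
from h import *
o=get_obs(); 
p,d=grab("top"); crop(p,150,350,170,290,4,"top12c")
for h in holders(d): print(h)
for h in holders(d,.13,.16,(.55,.68,-.1,.15),.145): print("st",h)
plan([.507,.407,.06],.06)
p,d=grab("side"); crop(p,230,350,130,250,5,"side12c")
```

```text
(180.5, 235.1, 7.8, array([0.505, 0.406, 0.065]))
(205.9, 232.7, 8.2, array([0.5112, 0.3357, 0.065 ]))
st (295.1, 191.0, 8.8, array([0.6093, 0.0919, 0.145 ]))
from [0.5079 0.407  0.1764] rv [-0.    -0.006  0.   ] dist [-0.0009 -0.     -0.1164] n 3
[[-0.03,3.88,0.0,-0.0,-0.002,0.0,1.0],[-0.03,3.88,0.0,-0.0,-0.002,0.0,1.0],[-0.03,3.88,0.0,-0.0,-0.002,0.0,1.0]]
```

View pics/top12c.png

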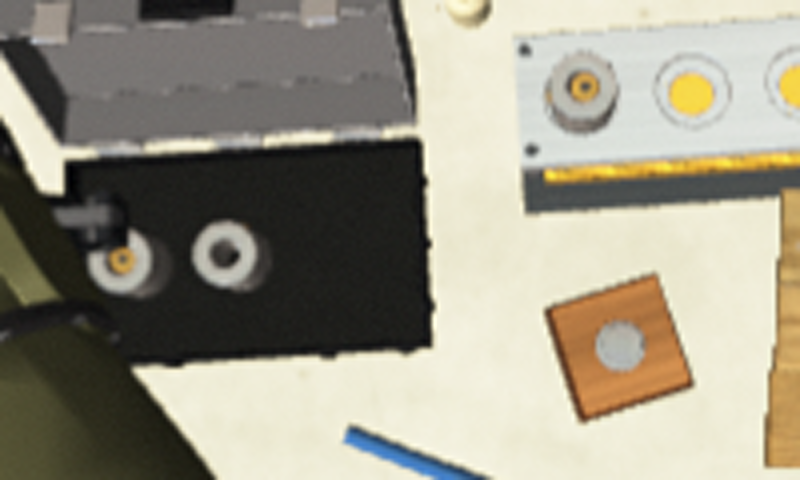

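View pics/side12c.png

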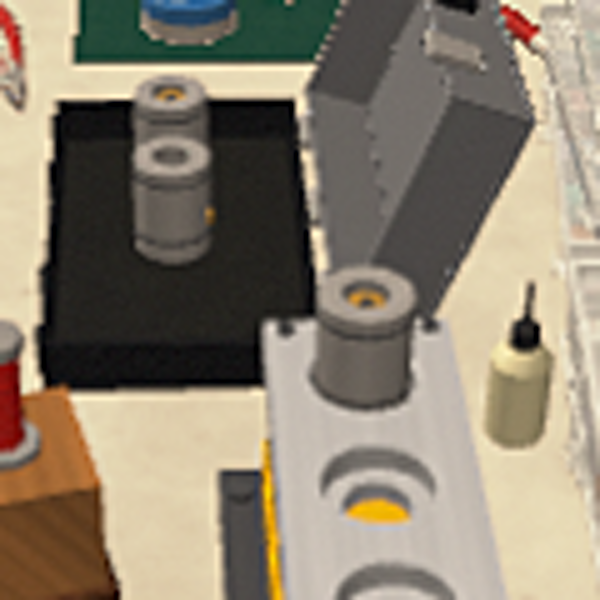

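>>> {"name": "arm_command", "arguments": {"motion": [[0,5,0,0,0,0,0.7],[0,5,0,0,0,0,0.7],[0,3,0,0,0,0,0.7],[0,2.4,0,0,0,0,0.7],[0,2,0,0,0,0,0.7],[0,0,0,0,0,0,0.7]]}}

```text
time: 23.72
tcp_pos: [0.5073, 0.407, 0.0011]
tcp_rot: [-1.572, 0.002, 0.055]
contact_force: [0.4, 0.7, 0.6]
gripper_width: 0.695
```

>>> {"name": "arm_command", "arguments": {"motion": [[0,0,0,0,0,0,0.3],[0,0,0,0,0,0,0.3],[0,0,0,0,0,0,0.3],[0,0,0,0,0,0,0.3]]}}

```text
time: 24.22
tcp_pos: [0.5083, 0.4082, 0.0036]
tcp_rot: [-1.57, -0.002, 0.055]
contact_force: [0.8, -1.6, 6.8]
gripper_width: 0.526
```

>>> {"name": "arm_command", "arguments": {"motion": [[0,-2,0,0,0,0,0.3],[0,-4,0,0,0,0,0.3],[0,-4,0,0,0,0,0.3],[0,-4,0,0,0,0,0.3],[0,-4,0,0,0,0,0.3],[0,0,0,0,0,0,0.3]]}}

```text
time: 24.98
tcp_pos: [0.5083, 0.4084, 0.1865]
tcp_rot: [-1.567, -0.005, 0.055]
contact_force: [0.9, -1.5, -4.6]
gripper_width: 0.526
```

Run:
```python
from h import *
o=get_obs(); print(o["tcp_pos"],o["gripper_width"],o["contact_force"])
p,d=grab("side"); crop(p,210,350,60,230,4,"side13c")
plan([.6185,-.057,.20],.06)
```

```text
[0.50834976 0.40842944 0.18648767] 0.5259463114812148 [ 0.86155867 -1.50746276 -4.55354096]
from [0.5076 0.4079 0.1836] rv [-0.001 -0.005  0.002] dist [ 0.1109 -0.4649  0.0164] n 10
[[0.85,-0.17,-4.7,-0.0,-0.0,0.0,1.0],[0.85,-0.17,-4.7,-0.0,-0.0,0.0,1.0],[0.85,-0.17,-4.7,-0.0,-0.0,0.0,1.0],[0.85,-0.17,-4.7,-0.0,-0.0,0.0,1.0],[0.85,-0.17,-4.71,-0.0,-0.0,0.0,1.0],[0.85,-0.17,-4.7,-0.0,-0.0,0.0,1.0],[0.85,-0.17,-4.71,-0.0,-0.0,0.0,1.0],[0.85,-0.17,-4.7,-0.0,-0.0,0.0,1.0],[0.85,-0.16,-4.71,-0.0,-0.0,0.0,1.0],[0.85,-0.17,-4.7,-0.0,-0.0,0.0,1.0]]
```

View pics/side13c.png

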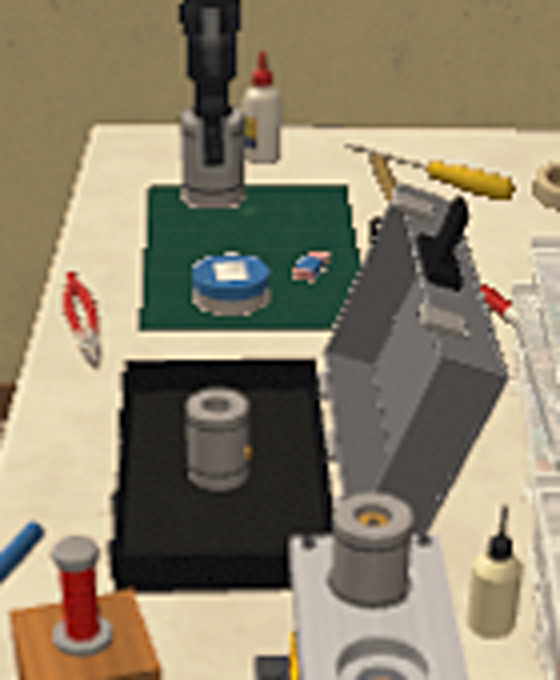

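>>> {"name": "arm_command", "arguments": {"motion": [[0,0,-5,0,0,0,0.3],[0,-0.4,-5,0,0,0,0.3],[0,-0.4,-5,0,0,0,0.3],[0,-0.4,-5,0,0,0,0.3],[0,0,-5,0,0,0,0.3],[1.5,0,-5,0,0,0,0.3],[1.8,0,-5,0,0,0,0.3],[1.7,0,-4.5,0,0,0,0.3],[1.7,0,-4,0,0,0,0.3],[1.7,0,-3,0,0,0,0.3]]}}

```text
time: 26.28
tcp_pos: [0.6167, -0.0536, 0.1923]
tcp_rot: [-1.57, 0.003, 0.054]
contact_force: [0.2, 1.0, -4.9]
gripper_width: 0.527
```

Run:
```python
from h import *
plan([.6188,-.0568,.115],.055)
```

```text
from [ 0.6167 -0.0536  0.1923] rv [-0.001 -0.001 -0.003] dist [ 0.0021 -0.0032 -0.0773] n 2
[[0.11,3.86,-0.17,-0.0,-0.0,-0.002,1.0],[0.09,3.87,-0.17,-0.0,-0.0,-0.002,1.0]]
```

>>> {"name": "arm_command", "arguments": {"motion": [[0,3.5,0,0,0,0,0.3],[0,3.5,0,0,0,0,0.3],[0,0,0,0,0,0,0.3],[0,0,0,0,0,0,0.3]]}}

```text
time: 26.78
tcp_pos: [0.6174, -0.0518, 0.1251]
tcp_rot: [-1.571, -0.001, 0.055]
contact_force: [0.6, -0.1, -2.7]
gripper_width: 0.523
```

Run:
```python
from h import *
plan([.6188,-.0568,.0817],.055)
o=get_obs(); t=o["tcp_pos"]
p,d=grab("side"); s=cv2.resize(p[160:300,270:360],None,fx=5,fy=5,interpolation=cv2.INTER_CUBIC); cv2.imwrite("pics/side14c.png",s)
for c,r in (([t[0],t[1],t[2]+.0025],.022),([.6188,-.0568,.098],.0245)):
    P=np.array([[c[0]-r,c[1],c[2]],[c[0]+r,c[1],c[2]],[c[0],c[1]-r,c[2]],[c[0],c[1]+r,c[2]]])
    print(((proj("side",P)-[270,160]+.5)*5).round(0).tolist())
```

```text
from [ 0.6174 -0.0518  0.1251] rv [0.    0.    0.001] dist [ 0.0014 -0.005  -0.0434] n 1
[[0.11,4.34,-0.5,0.0,0.0,0.001,1.0]]
[[142.0, 388.0], [255.0, 389.0], [201.0, 428.0], [196.0, 351.0]]
[[137.0, 451.0], [260.0, 453.0], [202.0, 496.0], [196.0, 409.0]]
```

View pics/side14c.png

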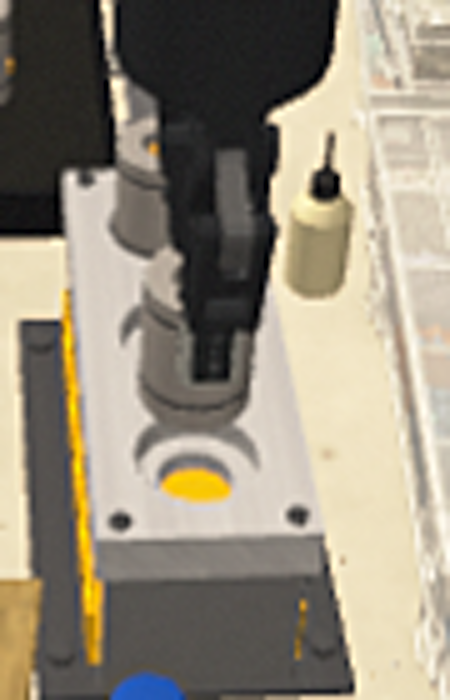

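>>> {"name": "arm_command", "arguments": {"motion": [[0.3,1,-0.5,0,0,0,0.3],[0,1,0,0,0,0,0.3],[0,0,0,0,0,0,0.3],[0,0,0,0,0,0,0.3]]}}

```text
time: 27.32
tcp_pos: [0.6204, -0.0567, 0.1042]
tcp_rot: [-1.571, -0.0, 0.055]
contact_force: [-0.5, -0.1, -3.9]
gripper_width: 0.529
```

Run:
```python
from h import *
plan([.6188,-.0568,.0817],.055)
p,d=grab("side"); s=cv2.resize(p[160:300,270:360],None,fx=5,fy=5,interpolation=cv2.INTER_CUBIC); cv2.imwrite("pics/side15c.png",s)
```

```text
from [ 0.6204 -0.0567  0.1042] rv [0. 0. 0.] dist [-0.0016 -0.0001 -0.0225] n 1
[[-0.16,2.25,-0.0,0.0,0.0,0.0,1.0]]
```

View pics/side15c.png

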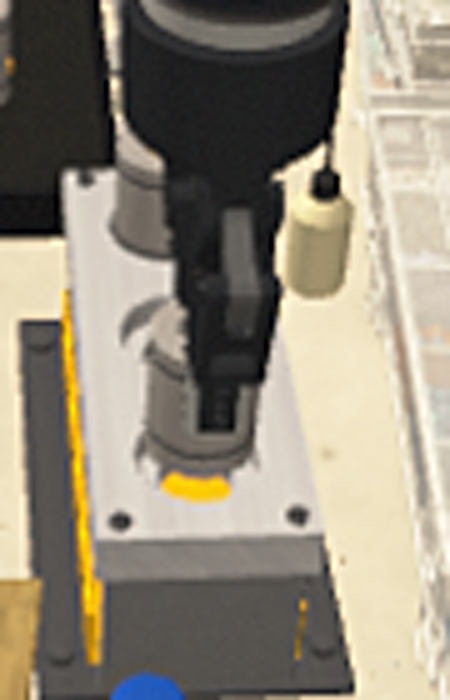

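>>> {"name": "arm_command", "arguments": {"motion": [[-0.1,0.5,0,0,0,0,0.3],[0,0.5,0,0,0,0,0.3],[0,0.3,0,0,0,0,0.3],[0,0,0,0,0,0,0.3]]}}

```text
time: 27.88
tcp_pos: [0.6194, -0.0567, 0.0908]
tcp_rot: [-1.571, 0.0, 0.055]
contact_force: [1.8, -0.3, -5.1]
gripper_width: 0.528
```

>>> {"name": "arm_command", "arguments": {"motion": [[0,0.4,0,0,0,0,0.3],[0,0.3,0,0,0,0,0.3],[0,0,0,0,0,0,0.3]]}}

```text
time: 28.25
tcp_pos: [0.6194, -0.0568, 0.0838]
tcp_rot: [-1.571, 0.0, 0.055]
contact_force: [2.8, 0.0, -5.6]
gripper_width: 0.524
```

>>> {"name": "arm_command", "arguments": {"motion": [[0.05,0.2,0,0,0,0,0.3],[0,0,0,0,0,0,0.3]]}}

```text
time: 28.5
tcp_pos: [0.6199, -0.0568, 0.0835]
tcp_rot: [-1.571, -0.0, 0.055]
contact_force: [-5.9, 1.0, 9.0]
gripper_width: 0.525
```

>>> {"name": "arm_command", "arguments": {"motion": [[0,0.1,0,0,0,0,0.3],[0,0,0,0,0,0,0.3]]}}

```text
time: 28.75
tcp_pos: [0.6201, -0.0568, 0.0835]
tcp_rot: [-1.571, -0.001, 0.055]
contact_force: [-9.4, 1.4, 18.8]
gripper_width: 0.528
```

>>> {"name": "arm_command", "arguments": {"motion": [[0,-0.2,0,0,0,0,0.7],[0,0,0,0,0,0,0.7],[0,0,0,0,0,0,0.7],[0,-3,0,0,0,0,0.7],[0,-4,0,0,0,0,0.7],[0,-4,0,0,0,0,0.7],[-5,-1,0,0,0,0,0.8],[-5,0,0,0,0,0,0.8],[-5,0,0,0,0,0,0.8],[-5,0,0,0,0,0,0.8]]}}

```text
time: 30.0
tcp_pos: [0.4185, -0.0677, 0.2029]
tcp_rot: [-1.571, -0.0, 0.055]
contact_force: [0.2, -0.4, 1.1]
gripper_width: 0.798
```

Run:
```python
from h import *
o=get_obs(); print(o["tcp_pos"])
p,d=grab("top"); cv2.imwrite("pics/top16.png",p); np.save("top16d.npy",d); crop(p,150,390,160,290,3.3,"top16c")
for h in holders(d): print(h)
for h in holders(d,.13,.16,(.55,.68,-.1,.15),.145): print("st",h)
for h in holders(d,.125,.15,(.38,.50,0,.15),.137): print("drift",h)
p,d=grab("side"); crop(p,190,350,130,290,4.5,"side16c")
```

```text
[ 0.4185225  -0.06774711  0.20292456]
(206.0, 232.6, 8.3, array([0.5113, 0.3355, 0.065 ]))
st (295.1, 191.0, 8.7, array([0.6093, 0.0919, 0.145 ]))
st (353.3, 187.6, 8.8, array([ 0.6168, -0.0557,  0.145 ]))
drift (305.5, 254.9, 5.1, array([0.4479, 0.0673, 0.137 ]))
```

View pics/top16c.png

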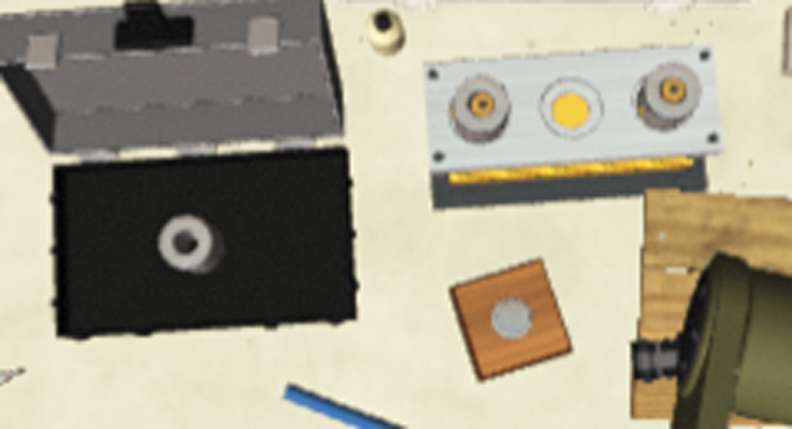

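View pics/side16c.png

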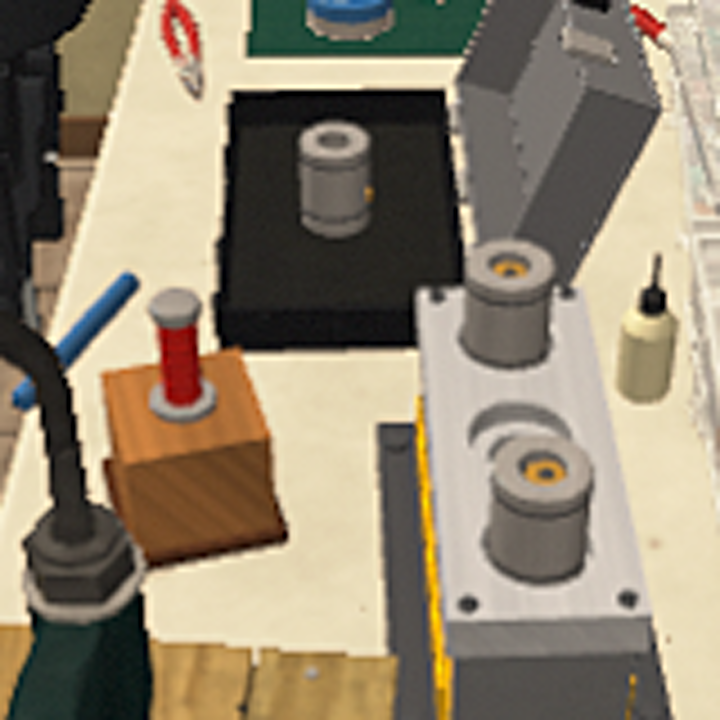

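Run:
```python
from h import *
q,R=plan([.4486,.0663,.15],.055,grip=.8)
plan([.4486,.0663,.056],.055,p=q,R=R)
```

```text
from [ 0.417  -0.0677  0.2032] rv [ 0. -0. -0.] dist [ 0.0316  0.134  -0.0532] n 3
[[1.3,1.77,4.4,0.0,-0.0,-0.0,0.8],[1.29,1.77,4.41,0.0,-0.0,-0.0,0.8],[1.3,1.77,4.4,0.0,-0.0,-0.0,0.8]]
from [0.4486 0.0663 0.15  ] rv [ 0. -0. -0.] dist [-0.     0.    -0.094] n 2
[[0.0,4.7,0.0,0.0,-0.0,-0.0,1.0],[0.0,4.7,0.0,0.0,-0.0,-0.0,1.0]]
```

>>> {"name": "arm_command", "arguments": {"motion": [[1.3,1.2,4.4,0,0,0,0.8],[1.3,1.2,4.4,0,0,0,0.8],[1.3,1.2,4.4,0,0,0,0.8],[0,0,0,0,0,0,0.8],[0,0,0,0,0,0,0.8]]}}

```text
time: 30.72
tcp_pos: [0.452, 0.066, 0.1671]
tcp_rot: [-1.571, 0.0, 0.056]
contact_force: [0.3, 0.6, 0.6]
gripper_width: 0.799
```

Run:
```python
from h import *
plan([.4486,.0663,.056],.055,grip=.8)
p,d=grab("side"); crop(p,190,350,100,260,4.5,"side17c")
```

```text
from [0.452  0.066  0.1671] rv [ 0.     0.001 -0.   ] dist [-0.0034  0.0003 -0.1111] n 3
[[-0.11,3.7,0.02,0.0,0.0,-0.0,0.8],[-0.11,3.7,0.02,0.0,0.0,-0.0,0.8],[-0.11,3.71,0.01,0.0,0.0,-0.0,0.8]]
```

View pics/side17c.png

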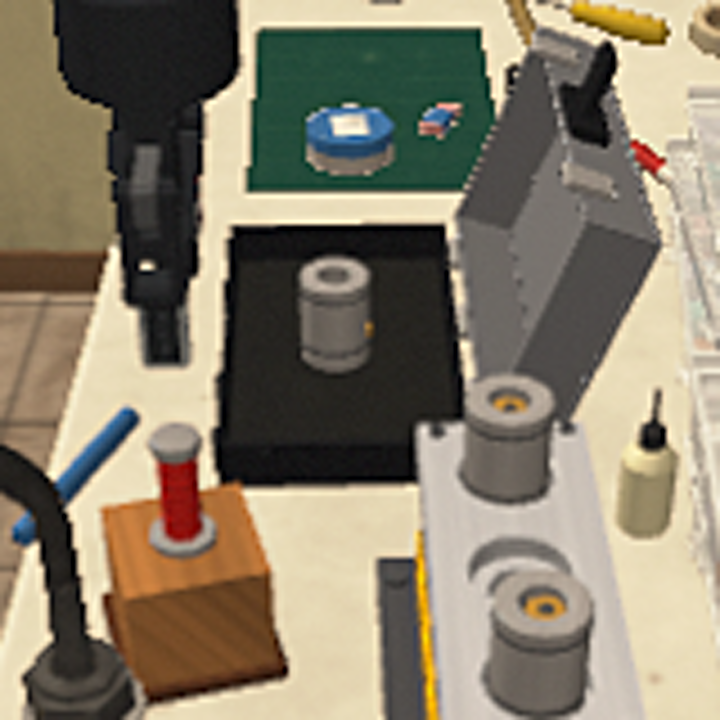

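Clear above the drift. The red grip at crop (180,498) in the wooden block is the right tool, and the blue look-alike is elsewhere. I'm descending and gripping.

>>> {"name": "arm_command", "arguments": {"motion": [[-0.3,2,0,0,0,0,0.8],[0,4,0,0,0,0,0.8],[0,3,0,0,0,0,0.8],[0,2.1,0,0,0,0,0.8],[0,0,0,0,0,0,0.8]]}}

```text
time: 31.4
tcp_pos: [0.4483, 0.0651, 0.0555]
tcp_rot: [-1.571, 0.002, 0.054]
contact_force: [-0.8, 0.3, 0.1]
gripper_width: 0.798
```

>>> {"name": "arm_command", "arguments": {"motion": [[0,0,0,0,0,0,0],[0,0,0,0,0,0,0],[0,0,0,0,0,0,0],[0,0,0,0,0,0,0],[0,0,0,0,0,0,0]], "force": 100}}

```text
time: 32.02
tcp_pos: [0.4493, 0.0662, 0.0568]
tcp_rot: [-1.571, -0.001, 0.055]
contact_force: [-0.7, 2.1, 7.0]
gripper_width: 0.226
```

Run:
```python
from h import *
o=get_obs(); print(o["tcp_pos"],o["gripper_width"],o["contact_force"])
p,d=grab("side"); crop(p,190,350,100,260,4.5,"side18c")
```

```text
[0.44928438 0.06623125 0.05675655] 0.22564585177922164 [-0.69023274  2.1161564   6.99004196]
```

View pics/side18c.png

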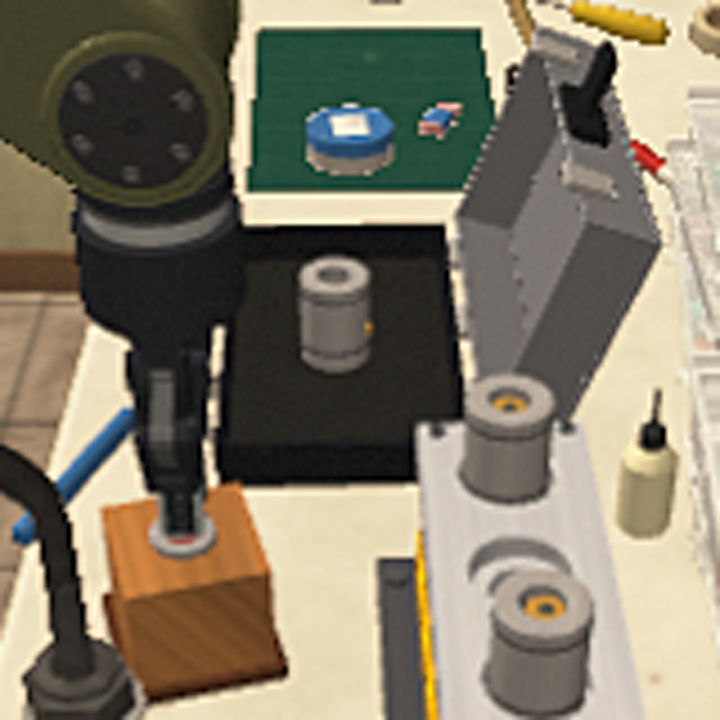

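>>> {"name": "arm_command", "arguments": {"motion": [[0,-2,0,0,0,0,0],[0,-4,0,0,0,0,0],[0,-4,0,0,0,0,0],[0,-4,0,0,0,0,0],[0,-3.5,0,0,0,0,0],[0,0,0,0,0,0,0]]}}

```text
time: 32.83
tcp_pos: [0.4495, 0.066, 0.2331]
tcp_rot: [-1.571, -0.004, 0.055]
contact_force: [-0.6, -0.7, -3.3]
gripper_width: 0.227
```

Run:
```python
from h import *
plan([.610,.0909,.225],.055)
p,d=grab("side"); crop(p,190,350,60,220,4.5,"side19c")
```

```text
from [0.4495 0.066  0.2331] rv [0.    0.    0.004] dist [ 0.1605  0.0249 -0.0081] n 4
[[4.04,0.22,0.4,0.0,0.0,0.001,1.0],[4.04,0.21,0.4,0.0,0.0,0.001,1.0],[4.04,0.21,0.4,0.0,0.0,0.001,1.0],[4.04,0.21,0.4,0.0,0.0,0.001,1.0]]
```

View pics/side19c.png

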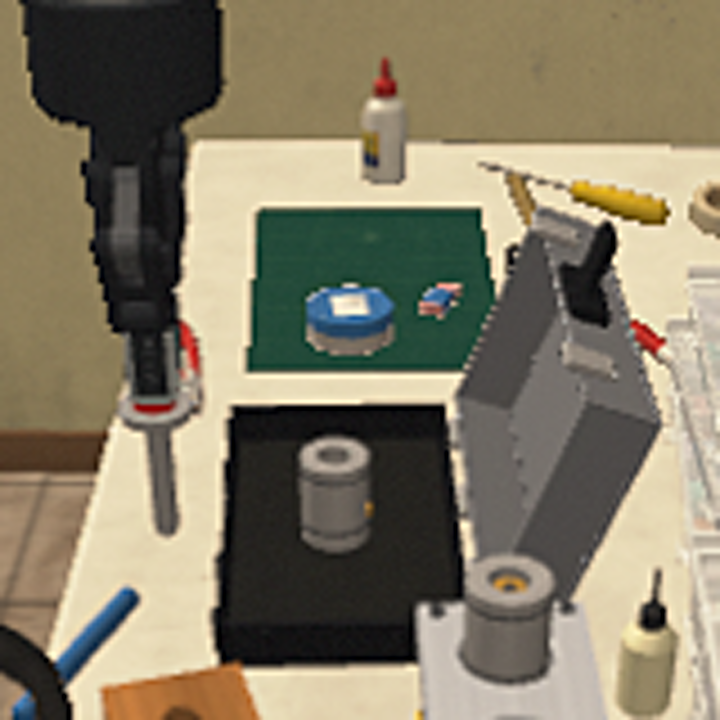

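>>> {"name": "arm_command", "arguments": {"motion": [[4,0.2,0.4,0,0,0,0],[4,0.2,0.4,0,0,0,0],[4,0.2,0.4,0,0,0,0],[4,0.2,0.4,0,0,0,0],[0,0,0,0,0,0,0],[0,1.5,0,0,0,0,0],[0,0,0,0,0,0,0]]}}

```text
time: 33.75
tcp_pos: [0.6063, 0.0906, 0.2061]
tcp_rot: [-1.571, 0.003, 0.055]
contact_force: [-0.2, -0.8, -1.5]
gripper_width: 0.222
```

Run:
```python
from h import *
o=get_obs(); t=o["tcp_pos"]
plan([.610,.0909,.1935],.055)
p,d=grab("side"); crop(p,265,365,80,220,5,"side20c")
f=lambda P:((proj("side",P)-[265,80]+.5)*5).round(0).tolist()
print("tip pred",f([t[0],t[1],t[2]-.0468]),"bore",f([.610,.0909,.145]))
```

```text
from [0.6063 0.0906 0.2061] rv [ 0.     0.    -0.003] dist [ 0.0037  0.0003 -0.0126] n 1
[[0.37,1.26,0.01,0.0,0.0,-0.003,1.0]]
tip pred [[188.0, 513.0]] bore [[195.0, 540.0]]
```

View pics/side20c.png

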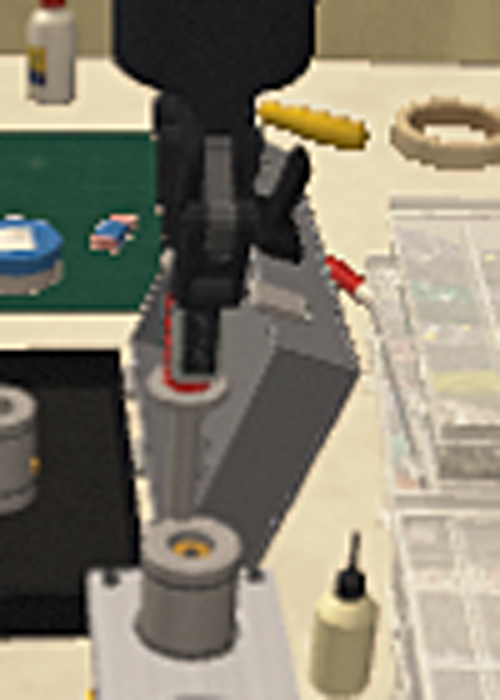

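>>> {"name": "arm_command", "arguments": {"motion": [[0.5,0.5,0,0,0,0,0],[0,0.5,0,0,0,0,0],[0,0,0,0,0,0,0],[0,0,0,0,0,0,0]]}}

```text
time: 34.3
tcp_pos: [0.6127, 0.0911, 0.1982]
tcp_rot: [-1.571, -0.0, 0.055]
contact_force: [0.8, 0.5, -1.8]
gripper_width: 0.228
```

Run:
```python
from h import *
o=get_obs(); t=o["tcp_pos"]; print(t)
p,d=grab("side"); crop(p,285,335,150,220,9,"side21c")
f=lambda P:((proj("side",P)-[285,150]+.5)*9).round(0).tolist()
print("tip pred",f([t[0],t[1],t[2]-.0468]),"guard pred",f([t[0],t[1],t[2]-.0468+.062]),"bore",f([.610,.0909,.145]))
```

```text
[0.61269943 0.09109889 0.19822709]
tip pred [[183.0, 320.0]] guard pred [[196.0, 101.0]] bore [[171.0, 341.0]]
```

View pics/side21c.png

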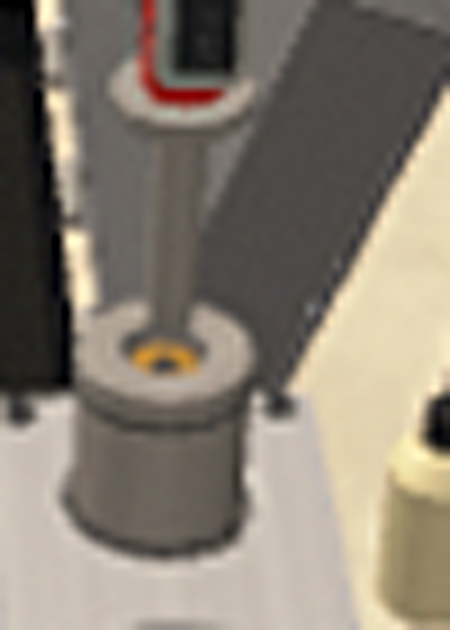

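>>> {"name": "arm_command", "arguments": {"motion": [[0,0.5,0,0,0,0,0],[0,0.5,0,0,0,0,0],[0,0,0,0,0,0,0]]}}

```text
time: 34.72
tcp_pos: [0.6125, 0.0911, 0.1875]
tcp_rot: [-1.571, 0.001, 0.055]
contact_force: [-0.0, 0.3, -3.2]
gripper_width: 0.23
```

>>> {"name": "arm_command", "arguments": {"motion": [[0,0.4,0,0,0,0,0],[0,0.4,0,0,0,0,0],[0,0.4,0,0,0,0,0],[0,0,0,0,0,0,0]]}}

```text
time: 35.22
tcp_pos: [0.6124, 0.0911, 0.1754]
tcp_rot: [-1.571, 0.001, 0.055]
contact_force: [0.3, -0.3, -3.3]
gripper_width: 0.227
```

Run:
```python
from h import *
o=get_obs(); t=o["tcp_pos"]; print(t,o["contact_force"])
p,d=grab("side"); crop(p,285,335,150,220,9,"side22c")
```

```text
[0.61238581 0.09109245 0.1754163 ] [ 0.32767026 -0.31147204 -3.25874281]
```

View pics/side22c.png

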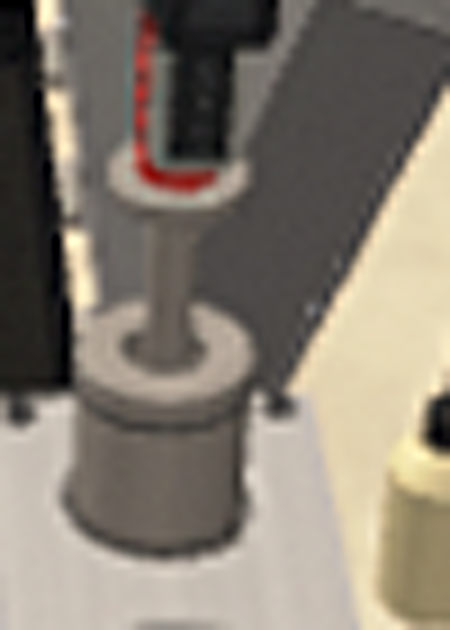

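>>> {"name": "arm_command", "arguments": {"motion": [[0,0.5,0,0,0,0,0],[0,0.5,0,0,0,0,0],[0,0.5,0,0,0,0,0],[0,0,0,0,0,0,0]]}}

```text
time: 35.78
tcp_pos: [0.6123, 0.0911, 0.1602]
tcp_rot: [-1.571, 0.001, 0.055]
contact_force: [-0.5, -0.4, -1.3]
gripper_width: 0.232
```

>>> {"name": "arm_command", "arguments": {"motion": [[0,0.5,0,0,0,0,0],[0,0.5,0,0,0,0,0],[0,0.5,0,0,0,0,0],[0,0.5,0,0,0,0,0],[0,0.3,0,0,0,0,0],[0,0,0,0,0,0,0]]}}

```text
time: 36.52
tcp_pos: [0.6125, 0.0911, 0.1377]
tcp_rot: [-1.571, 0.001, 0.055]
contact_force: [-0.9, -0.3, -3.0]
gripper_width: 0.229
```

>>> {"name": "arm_command", "arguments": {"motion": [[0,0.4,0,0,0,0,0],[0,0.3,0,0,0,0,0],[0,0,0,0,0,0,0]]}}

```text
time: 36.9
tcp_pos: [0.6125, 0.0911, 0.1307]
tcp_rot: [-1.571, 0.001, 0.055]
contact_force: [0.3, -1.2, -2.3]
gripper_width: 0.226
```

Run:
```python
from h import *
o=get_obs(); t=o["tcp_pos"]; print(t,o["contact_force"])
p,d=grab("side"); crop(p,260,360,150,290,5,"side23c")
```

```text
[0.61252896 0.0910968  0.13069193] [ 0.29515782 -1.20924212 -2.29447623]
```

View pics/side23c.png

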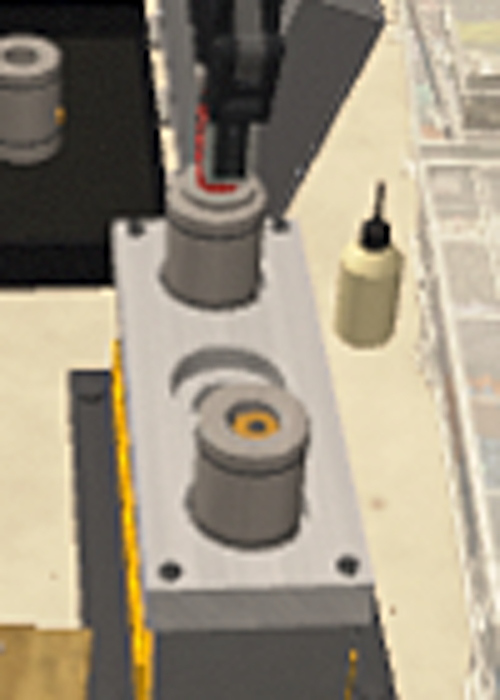

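>>> {"name": "arm_command", "arguments": {"motion": [[0,-2,0,0,0,0,0],[0,-2,0,0,0,0,0],[0,-3,0,0,0,0,0],[0,-1,0,0,0,0,0],[0,0,-5,0,0,0,0],[0,0,-5,0,0,0,0],[0,0,-5,0,0,0,0],[0,0,0,0,0,0,0],[0,0,0,0,0,0,0]]}}

```text
time: 38.08
tcp_pos: [0.6208, -0.0584, 0.2104]
tcp_rot: [-1.57, 0.001, 0.055]
contact_force: [-0.9, -0.2, -1.7]
gripper_width: 0.223
```

Run:
```python
from h import *
o=get_obs(); t=o["tcp_pos"]; print(t)
plan([.6197,-.0567,.198],.055)
p,d=grab("side"); crop(p,260,360,150,290,5,"side24c")
p,d=grab("top"); crop(p,250,390,150,230,5,"top24c")
```

```text
[ 0.62079648 -0.05839659  0.21040945]
from [ 0.6208 -0.0584  0.2104] rv [-0.001 -0.    -0.001] dist [-0.0011  0.0017 -0.0124] n 1
[[-0.1,1.24,0.17,-0.001,-0.0,-0.001,1.0]]
```

View pics/side24c.png

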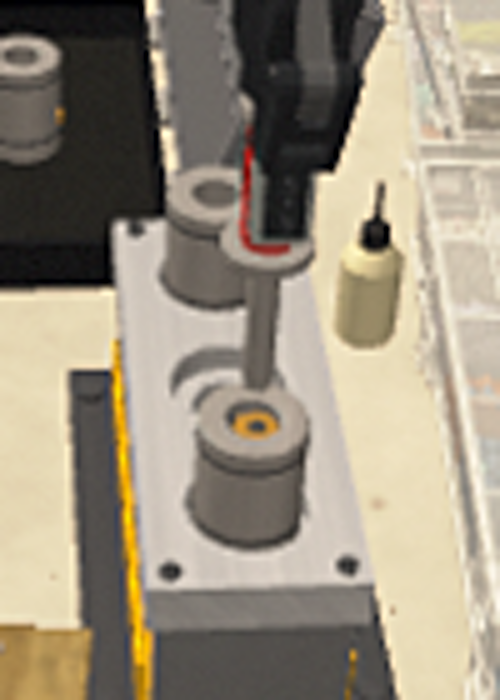

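View pics/top24c.png

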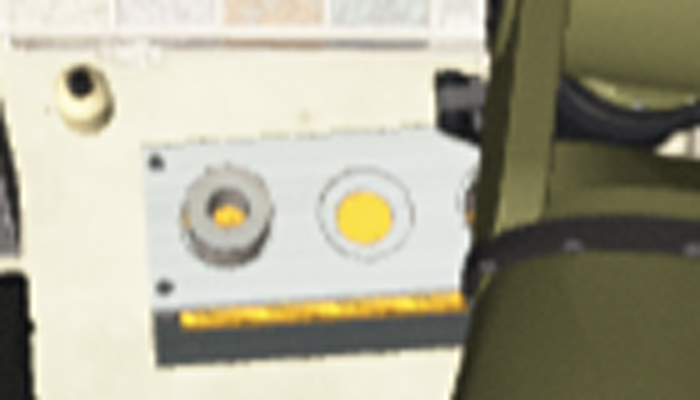

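>>> {"name": "arm_command", "arguments": {"motion": [[-0.1,0.5,0.15,0,0,0,0],[0,0.7,0,0,0,0,0],[0,0,0,0,0,0,0],[0,0,0,0,0,0,0]]}}

```text
time: 38.67
tcp_pos: [0.6199, -0.0572, 0.1991]
tcp_rot: [-1.571, -0.0, 0.055]
contact_force: [0.3, -0.5, -2.6]
gripper_width: 0.229
```

Run:
```python
from h import *
o=get_obs(); t=o["tcp_pos"]; print(t)
p,d=grab("side"); crop(p,285,335,190,260,9,"side25c")
```

```text
[ 0.61993041 -0.05719189  0.1991006 ]
```

View pics/side25c.png

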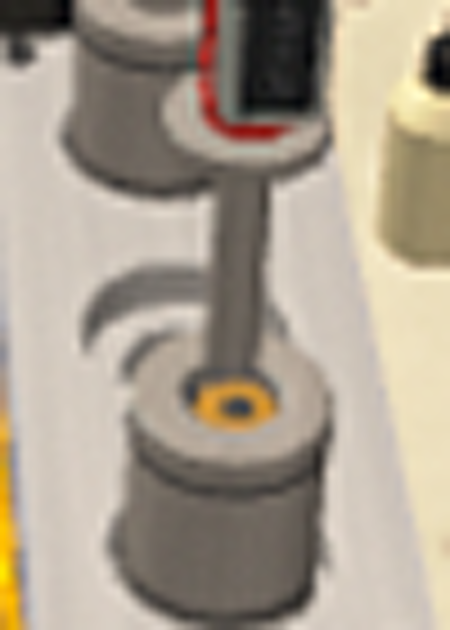

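>>> {"name": "arm_command", "arguments": {"motion": [[0,0.5,0,0,0,0,0],[0,0.5,0,0,0,0,0],[0,0.4,0,0,0,0,0],[0,0.4,0,0,0,0,0],[0,0,0,0,0,0,0]]}}

```text
time: 39.35
tcp_pos: [0.6197, -0.0572, 0.1805]
tcp_rot: [-1.571, 0.001, 0.055]
contact_force: [-0.3, -0.3, -2.7]
gripper_width: 0.225
```

>>> {"name": "arm_command", "arguments": {"motion": [[0,0.5,0,0,0,0,0],[0,0.5,0,0,0,0,0],[0,0,0,0,0,0,0]]}}

```text
time: 39.72
tcp_pos: [0.6196, -0.0572, 0.1703]
tcp_rot: [-1.57, 0.001, 0.055]
contact_force: [-0.1, 0.3, -2.1]
gripper_width: 0.221
```

>>> {"name": "arm_command", "arguments": {"motion": [[0,0.5,0,0,0,0,0],[0,0.5,0,0,0,0,0],[0,0,0,0,0,0,0]]}}

```text
time: 40.1
tcp_pos: [0.6196, -0.0572, 0.1603]
tcp_rot: [-1.571, 0.001, 0.055]
contact_force: [0.3, 1.0, -2.6]
gripper_width: 0.225
```

>>> {"name": "arm_command", "arguments": {"motion": [[0,0.5,0,0,0,0,0],[0,0.5,0,0,0,0,0],[0,0.5,0,0,0,0,0],[0,0.5,0,0,0,0,0],[0,0.5,0,0,0,0,0],[0,0.4,0,0,0,0,0],[0,0,0,0,0,0,0]]}}

```text
time: 40.98
tcp_pos: [0.6197, -0.0572, 0.1316]
tcp_rot: [-1.571, 0.001, 0.055]
contact_force: [1.4, -1.3, -1.7]
gripper_width: 0.233
```

Run:
```python
from h import *
o=get_obs(); t=o["tcp_pos"]; print(t,o["contact_force"])
p,d=grab("side"); crop(p,265,345,170,290,6,"side26c")
```

```text
[ 0.61970716 -0.05723172  0.131609  ] [ 1.37540346 -1.29266685 -1.65676593]
```

View pics/side26c.png

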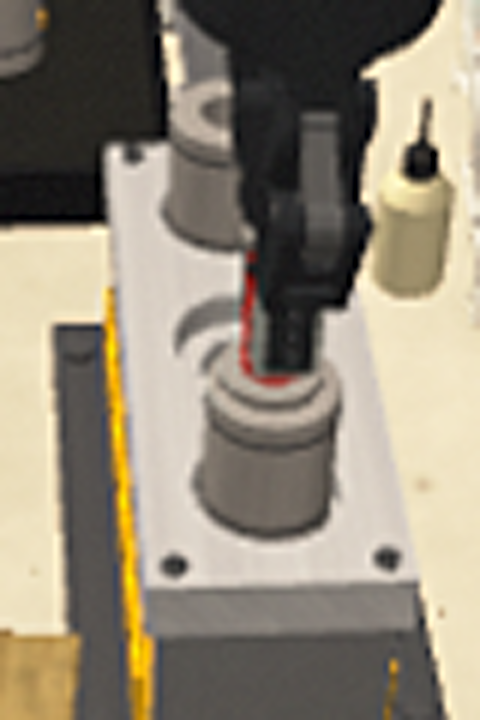

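Guard is almost on the holder's top face. I'm withdrawing and checking both bores and the tray.

>>> {"name": "arm_command", "arguments": {"motion": [[0,0.1,0,0,0,0,0],[0,-2,0,0,0,0,0],[0,-2,0,0,0,0,0],[0,-3,0,0,0,0,0],[0,-2.5,0,0,0,0,0],[-4,-1,0,0,0,0,0],[-4,0,0,0,0,0,0],[-4,0,0,0,0,0,0],[-4,0,3,0,0,0,0],[0,0,0,0,0,0,0]]}}

```text
time: 42.28
tcp_pos: [0.4568, -0.035, 0.2369]
tcp_rot: [-1.571, -0.001, 0.056]
contact_force: [0.3, -0.5, -1.4]
gripper_width: 0.224
```

Run:
```python
from h import *
o=get_obs(); t=o["tcp_pos"]; print(t,o["contact_force"])
p,d=grab("side"); crop(p,265,345,170,290,6,"side27c")
p,d=grab("top","top27"); crop(p,260,390,150,230,6,"top27c")
for h in holders(d,.13,.16,(.55,.68,-.1,.15),.145): print("st",h)
```

```text
[ 0.45684997 -0.03499704  0.23685904] [ 0.26967687 -0.53966029 -1.44976159]
st (295.1, 191.0, 8.7, array([0.6093, 0.0919, 0.145 ]))
st (353.0, 187.8, 8.9, array([ 0.6162, -0.0548,  0.145 ]))
```

View pics/side27c.png

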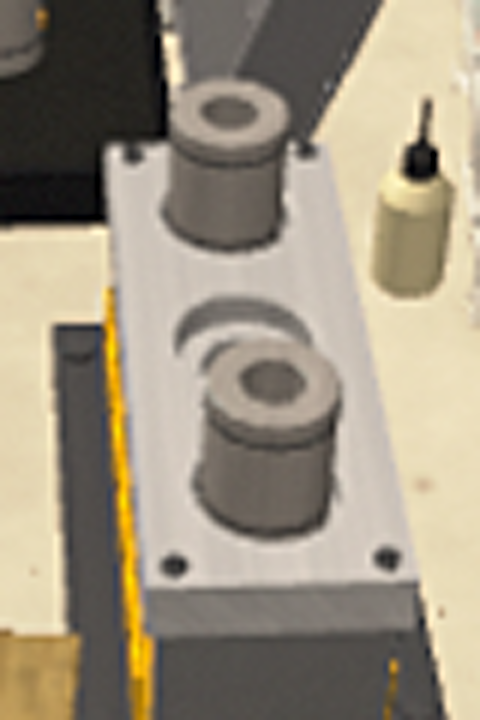

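View pics/top27c.png

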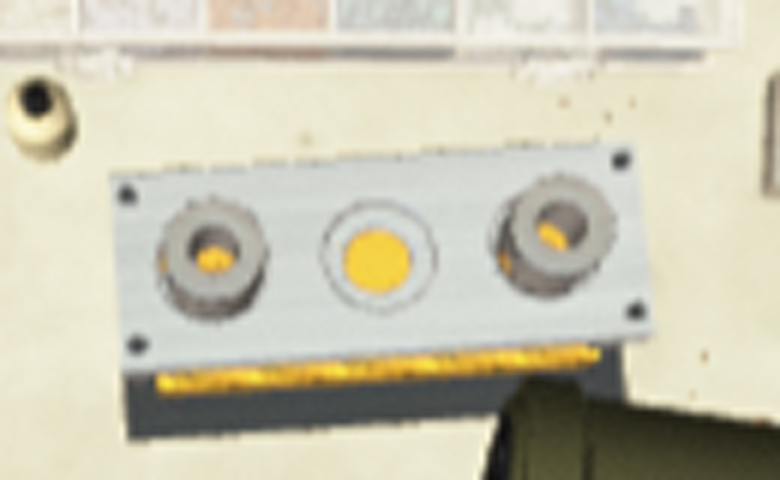

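Run:
```python
from h import *
p,d=grab("top")
for u0,v0 in((295,193),(352,189),(323,193)):
    px=[(u,v) for v in range(v0-4,v0+5) for u in range(u0-4,u0+5)]
    C=cloud("top",d,px); s=C[:,2]<.11
    for a,c in zip(np.array(px)[s],C[s]): 
        if u0!=323 or a[0]==323: print(a,c.round(3),p[a[1],a[0]])
    print()
```

```text
[296 189] [0.621 0.089 0.11 ] [116 124 132]
[293 190] [0.619 0.097 0.107] [76 83 88]
[294 190] [0.62  0.095 0.1  ] [ 97 106 114]
[295 190] [0.622 0.092 0.094] [113 124 135]
[296 190] [0.621 0.089 0.098] [120 131 141]
[297 190] [0.62  0.087 0.102] [122 130 139]
[292 191] [0.617 0.1   0.106] [66 70 76]
[293 191] [0.619 0.097 0.091] [ 73 105 124]
[294 191] [0.636 0.095 0.006] [ 89 141 170]
[295 191] [0.636 0.092 0.005] [ 94 171 212]
[296 191] [0.635 0.089 0.012] [ 99 165 200]
[297 191] [0.62  0.087 0.087] [111 146 169]
[298 191] [0.618 0.084 0.096] [114 127 139]
[293 192] [0.633 0.098 0.007] [ 71 167 211]
[294 192] [0.632 0.095 0.009] [ 73 189 235]
[295 192] [0.632 0.092 0.008] [ 69 204 245]
[296 192] [0.633 0.089 0.006] [ 72 198 240]
[297 192] [0.633 0.086 0.007] [ 83 184 227]
[298 192] [0.632 0.083 0.012] [ 95 150 179]
[292 193] [0.611 0.1   0.108] [118 133 148]
[293 193] [0.63  0.098 0.003] [ 73 184 231]
[294 193] [0.63  0.095 0.007] [ 65 206 245]
[295 193] [0.63  0.092 0.007] [ 67 208 246]
[296 193] [0.63  0.089 0.005] [ 59 190 235]
[297 193] [0.63  0.086 0.006] [ 66 200 242]
[298 1
[... 1180 characters left out ...]
 0.007] [ 73 201 243]
[354 190] [ 0.621 -0.066  0.089] [ 85 147 177]
[355 190] [ 0.619 -0.067  0.102] [ 89  99 107]
[352 191] [ 0.634 -0.073  0.006] [128 175 200]
[353 191] [ 0.635 -0.076  0.004] [124 188 221]
[354 191] [ 0.619 -0.066  0.086] [126 163 183]
[355 191] [ 0.616 -0.066  0.103] [133 142 149]

[323 189] [0.641 0.011 0.005] [ 75 208 245]
[323 190] [0.638 0.011 0.005] [ 67 209 244]
[323 191] [0.635 0.011 0.006] [ 70 211 244]
[323 192] [0.632 0.011 0.008] [ 71 210 244]
[323 193] [0.629 0.011 0.007] [ 72 212 245]
[323 194] [0.626 0.011 0.008] [ 72 213 245]
[323 195] [0.624 0.011 0.003] [ 71 212 245]
[323 196] [0.62  0.011 0.009] [ 68 210 245]
[323 197] [0.617 0.011 0.01 ] [ 70 208 244]
```

Run:
```python
from h import *
p,d=grab("top"); a=cv2.resize(p[175:210,335:370],None,fx=11,fy=11,interpolation=cv2.INTER_CUBIC); b=cv2.resize(p[175:210,278:313],None,fx=11,fy=11,interpolation=cv2.INTER_CUBIC)
cv2.imwrite("pics/top28.png",np.hstack([b,a]))
p,d=grab("side"); a=cv2.resize(p[220:265,290:330],None,fx=9,fy=9,interpolation=cv2.INTER_CUBIC); b=cv2.resize(p[178:223,284:324],None,fx=9,fy=9,interpolation=cv2.INTER_CUBIC)
cv2.imwrite("pics/side28.png",np.hstack([b,a]))
```

```text
(no output)
```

View pics/top28.png

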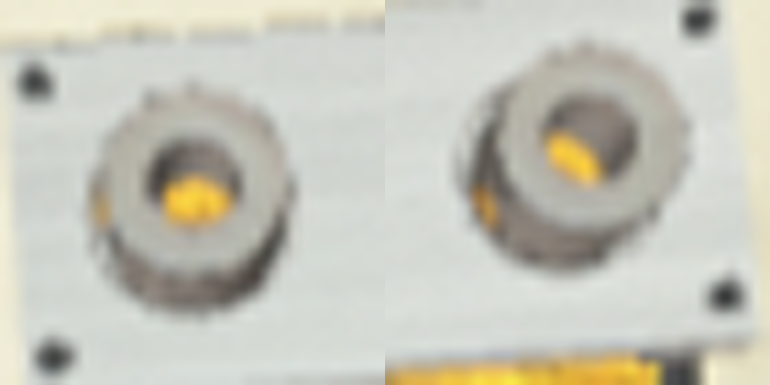

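View pics/side28.png

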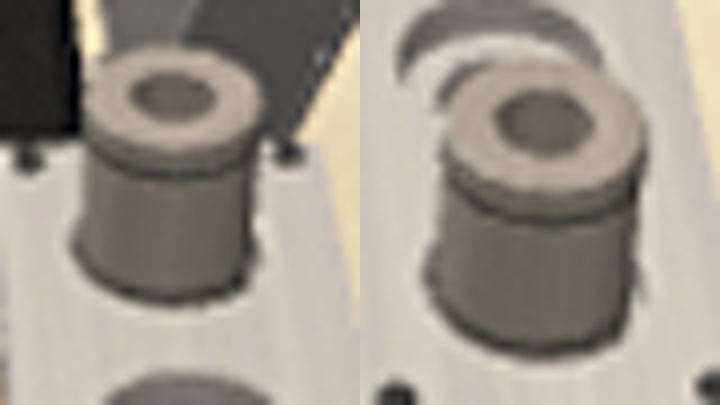

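Run:
```python
from h import *
plan([.4493,.0664,.215],.055,grip=0)
```

```text
from [ 0.4591 -0.0364  0.236 ] rv [-0. -0. -0.] dist [-0.0098  0.1028 -0.021 ] n 3
[[-0.14,0.7,3.44,-0.0,-0.0,-0.0,0],[-0.13,0.7,3.44,-0.0,-0.0,-0.0,0],[-0.14,0.7,3.44,-0.0,-0.0,-0.0,0]]
```

>>> {"name": "arm_command", "arguments": {"motion": [[-0.1,0.7,3.4,0,0,0,0],[-0.1,0.7,3.5,0,0,0,0],[-0.2,0.7,3.4,0,0,0,0],[0,3,0,0,0,0,0],[0,3,0,0,0,0,0],[0,2,0,0,0,0,0],[0,0,0,0,0,0,0],[0,0,0,0,0,0,0]]}}

```text
time: 43.52
tcp_pos: [0.4495, 0.0664, 0.1358]
tcp_rot: [-1.571, -0.001, 0.055]
contact_force: [0.6, -0.6, -2.3]
gripper_width: 0.227
```

Run:
```python
from h import *
plan([.4493,.0662,.0568],.055,grip=0)
p,d=grab("side"); crop(p,205,265,150,230,7,"side29c")
t=get_obs()["tcp_pos"]
f=lambda P:((proj("side",P)-[205,150]+.5)*7).round(0).tolist()
print(f([t[0],t[1],t[2]-.0468]),f([.4493,.0662,.072]),f([.4493,.0662,t[2]-.0468]))
```

```text
from [0.4495 0.0664 0.1358] rv [-0.    -0.     0.001] dist [-0.0002 -0.0002 -0.079 ] n 2
[[-0.01,3.95,-0.01,-0.0,-0.0,0.0,0],[-0.01,3.95,-0.01,-0.0,-0.0,0.0,0]]
[[188.0, 444.0]] [[192.0, 485.0]] [[188.0, 444.0]]
```

View pics/side29c.png

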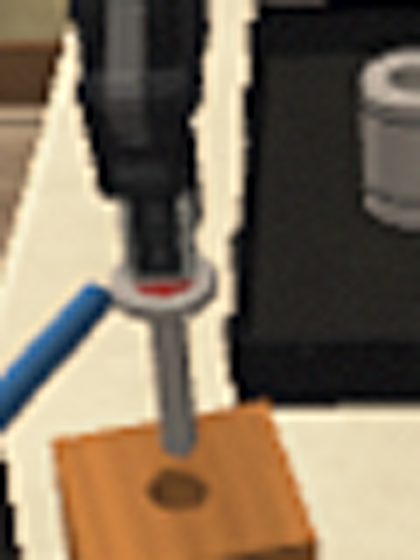

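Tip at (178,448) and hole at (178,489): aligned. I'm lowering into the block.

>>> {"name": "arm_command", "arguments": {"motion": [[0,1.5,0,0,0,0,0],[0,1.5,0,0,0,0,0],[0,0,0,0,0,0,0]]}}

```text
time: 43.95
tcp_pos: [0.448, 0.0664, 0.1036]
tcp_rot: [-1.571, 0.003, 0.055]
contact_force: [0.3, -0.5, -1.4]
gripper_width: 0.227
```

>>> {"name": "arm_command", "arguments": {"motion": [[0,2,0,0,0,0,0],[0,1.5,0,0,0,0,0],[0,0.8,0,0,0,0,0],[0,0.4,0,0,0,0,0],[0,0,0,0,0,0,0]]}}

```text
time: 44.58
tcp_pos: [0.4489, 0.0665, 0.0582]
tcp_rot: [-1.571, -0.0, 0.055]
contact_force: [-0.1, 0.1, -1.9]
gripper_width: 0.228
```

>>> {"name": "arm_command", "arguments": {"motion": [[0,0.1,0,0,0,0,0],[0,0,0,0,0,0,0.6],[0,0,0,0,0,0,0.8],[0,0,0,0,0,0,0.8],[0,0,0,0,0,0,0.8],[0,-3,0,0,0,0,0.8],[0,-4,0,0,0,0,0.8],[0,-4,0,0,0,0,0.8],[0,-3,0,0,0,0,0.7],[0,0,0,0,0,0,0.7]]}}

```text
time: 45.82
tcp_pos: [0.4497, 0.0666, 0.199]
tcp_rot: [-1.571, -0.004, 0.055]
contact_force: [0.3, -1.1, -0.4]
gripper_width: 0.696
```

Run:
```python
from h import *
o=get_obs();print(o["tcp_pos"])
p,d=grab("side","side30"); crop(p,190,350,130,290,4.5,"side30c")
plan([.610,.0909,.19],.055)
```

```text
[0.44966066 0.06658317 0.19904056]
from [0.449  0.0665 0.1974] rv [-0.     0.     0.001] dist [ 0.161   0.0244 -0.0074] n 4
[[4.05,0.19,0.39,-0.0,0.0,0.0,1.0],[4.05,0.19,0.39,-0.0,0.0,0.0,1.0],[4.06,0.19,0.38,-0.0,0.0,0.0,1.0],[4.05,0.19,0.39,-0.0,0.0,0.0,1.0]]
```

View pics/side30c.png

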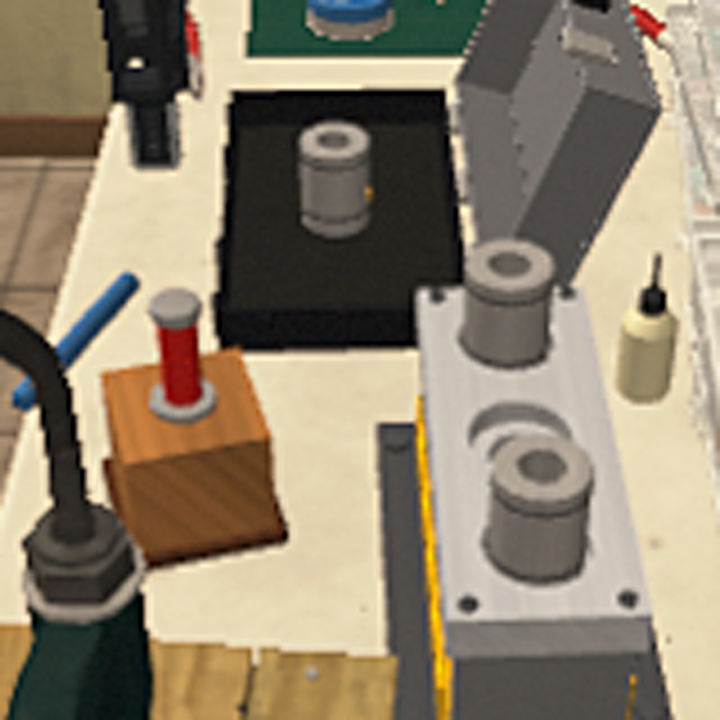

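>>> {"name": "arm_command", "arguments": {"motion": [[4,0,-2.5,0,0,0,0.75],[4,0,-3,0,0,0,0.75],[4,0,-3.7,0,0,0,0.75],[4,0,-4,0,0,0,0.75],[0,2,0,0,0,0,0.75],[0,0,0,0,0,0,0.75],[0,0,0,0,0,0,0.75]]}}

```text
time: 46.75
tcp_pos: [0.6156, -0.0561, 0.1772]
tcp_rot: [-1.571, 0.0, 0.056]
contact_force: [0.0, 0.2, 0.1]
gripper_width: 0.75
```

Run:
```python
from h import *
plan([.618,-.0560,.0845],.055)
```

```text
from [ 0.6156 -0.0561  0.1772] rv [-0.     0.001 -0.   ] dist [ 0.0024  0.0001 -0.0927] n 2
[[0.12,4.64,-0.0,-0.0,0.0,-0.0,1.0],[0.12,4.63,-0.01,-0.0,0.0,-0.0,1.0]]
```

>>> {"name": "arm_command", "arguments": {"motion": [[0.2,3,0,0,0,0,0.75],[0,3,0,0,0,0,0.75],[0,2,0,0,0,0,0.75],[0,1.2,0,0,0,0,0.75],[0,0,0,0,0,0,0.75],[0,0,0,0,0,0,0.3],[0,0,0,0,0,0,0.3],[0,0,0,0,0,0,0.3],[0,0,0,0,0,0,0.3]], "force": 60}}

```text
time: 47.88
tcp_pos: [0.6186, -0.0563, 0.0868]
tcp_rot: [-1.571, -0.003, 0.055]
contact_force: [-0.5, 0.7, 6.5]
gripper_width: 0.522
```

>>> {"name": "arm_command", "arguments": {"motion": [[0,-1,0,0,0,0,0.3],[0,-2,0,0,0,0,0.3],[0,-3,0,0,0,0,0.3],[0,-3,0,0,0,0,0.3],[0,-2,0,0,0,0,0.3],[-4,0,0,0,0,0,0.3],[-4,0,0,0,0,0,0.3],[-3,0,3,0,0,0,0.3],[0,0,0,0,0,0,0.3]]}}

```text
time: 49.0
tcp_pos: [0.5049, -0.0314, 0.1961]
tcp_rot: [-1.571, -0.0, 0.056]
contact_force: [0.6, -0.1, -2.6]
gripper_width: 0.524
```

Run:
```python
from h import *
o=get_obs();print(o["tcp_pos"],o["gripper_width"],o["contact_force"])
p,d=grab("side"); crop(p,210,370,120,290,4.2,"side31c")
p,d=grab("top"); crop(p,250,390,150,280,5,"top31c")
```

```text
[ 0.50491608 -0.03141344  0.19609466] 0.5239005765253464 [ 0.58626673 -0.0716443  -2.60583084]
```

View pics/side31c.png

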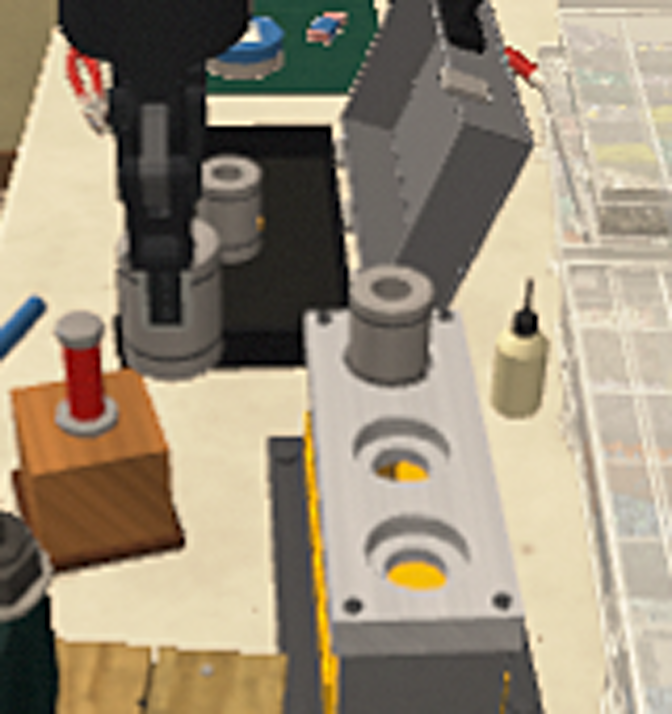

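View pics/top31c.png

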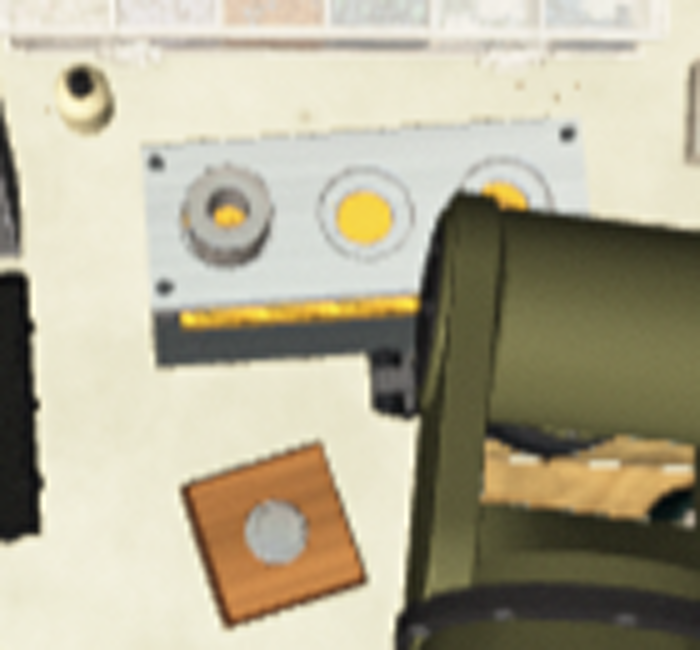

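>>> {"name": "arm_command", "arguments": {"motion": [[0,0,5,0,0,0,0.3],[0,0,5,0,0,0,0.3],[1,0,5,0,0,0,0.3],[1.5,0,5,0,0,0,0.3],[1.5,0,5,0,0,0,0.3],[0,3,2.8,0,0,0,0.3],[0,4,0,0,0,0,0.3],[0,4,0,0,0,0,0.3],[0,0,0,0,0,0,0.3],[0,0,0,0,0,0,0.3]]}}

```text
time: 50.35
tcp_pos: [0.5321, 0.2475, 0.0867]
tcp_rot: [-1.57, -0.002, 0.055]
contact_force: [0.3, -0.1, -2.7]
gripper_width: 0.527
```

Run:
```python
from h import *
plan([.530,.248,.009],.055)
p,d=grab("side"); crop(p,210,370,120,290,4.2,"side32c")
p,d=grab("top"); crop(p,150,390,150,280,3.3,"top32c")
for h in holders(d): print(h)
u=[(u,v) for v in range(185,198) for u in range(344,356)]; C=cloud("top",d,u); print([ (tuple(int(i) for i in a),c.round(3).tolist()) for a,c in zip(u,C) if .012<c[2]<.07])
```

```text
from [0.5321 0.2475 0.0867] rv [-0.001 -0.     0.002] dist [-0.0021  0.0005 -0.0777] n 2
[[-0.11,3.89,0.03,-0.0,-0.0,0.001,1.0],[-0.1,3.88,0.03,-0.0,-0.0,0.001,1.0]]
[((349, 190), [0.628, -0.057, 0.056]), ((350, 190), [0.628, -0.06, 0.056]), ((348, 191), [0.625, -0.055, 0.055]), ((349, 191), [0.625, -0.057, 0.057]), ((350, 191), [0.625, -0.06, 0.056]), ((351, 191), [0.625, -0.063, 0.055]), ((347, 192), [0.622, -0.051, 0.058]), ((348, 192), [0.621, -0.054, 0.059]), ((349, 192), [0.622, -0.057, 0.058]), ((350, 192), [0.621, -0.059, 0.061]), ((351, 192), [0.622, -0.062, 0.058]), ((352, 192), [0.622, -0.065, 0.058]), ((346, 193), [0.621, -0.05, 0.049]), ((347, 193), [0.619, -0.051, 0.057]), ((348, 193), [0.619, -0.054, 0.059]), ((349, 193), [0.619, -0.057, 0.057]), ((350, 193), [0.619, -0.06, 0.057]), ((351, 193), [0.619, -0.062, 0.058]), ((352, 193), [0.619, -0.065, 0.056]), ((346, 194), [0.619, -0.05, 0.044]), ((347, 194), [0.617, -0.052, 0.054]), ((348, 194), [0.617, -0.054, 0.055]), ((349, 194), [0.616, -0.057, 0.056]), ((350, 194), [0.616, -0.06, 0.057]), ((351, 194), [0.616, -0.062, 0.056]), ((352, 194), [0.616, -0.065, 0.057]), ((348, 195), [0.614, -0.054, 0.056]), ((349, 195), [0.613, -0.057, 0.058]), ((350, 195), [0.614, -0.06, 0.055]), ((351, 195), [0.614, -0.063, 0.053])]
```

View pics/side32c.png

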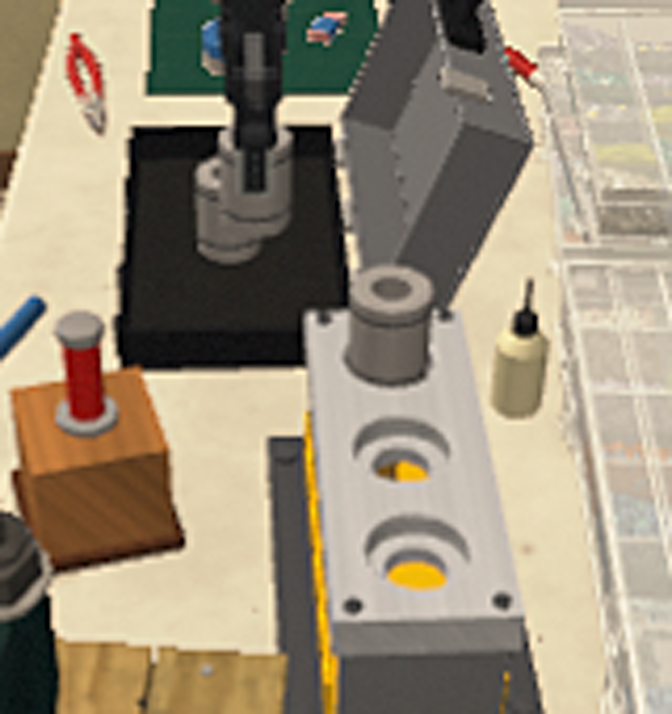

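View pics/top32c.png

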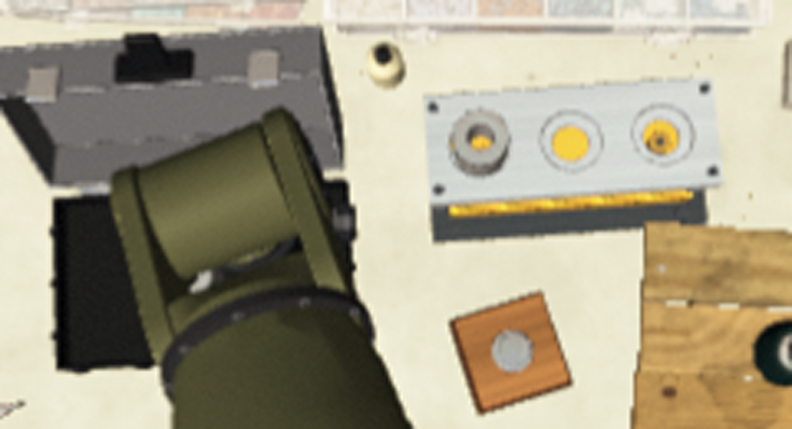

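Both dies stand in the tray with their tops at 0.057 m, 51 mm above its floor. I'm lowering this holder into the case.

>>> {"name": "arm_command", "arguments": {"motion": [[-0.1,3,0,0,0,0,0.3],[0,2,0,0,0,0,0.3],[0,1.5,0,0,0,0,0.3],[0,0.8,0,0,0,0,0.3],[0,0,0,0,0,0,0.3]]}}

```text
time: 51.08
tcp_pos: [0.5301, 0.2473, 0.0122]
tcp_rot: [-1.571, -0.0, 0.055]
contact_force: [0.1, -0.1, -2.5]
gripper_width: 0.523
```

>>> {"name": "arm_command", "arguments": {"motion": [[0,0.3,0,0,0,0,0.3],[0,0.2,0,0,0,0,0.3],[0,0,0,0,0,0,0.3]]}}

```text
time: 51.45
tcp_pos: [0.53, 0.2473, 0.0071]
tcp_rot: [-1.571, -0.0, 0.055]
contact_force: [0.0, 0.0, -3.0]
gripper_width: 0.523
```

>>> {"name": "arm_command", "arguments": {"motion": [[0,0.1,0,0,0,0,0.3],[0,0,0,0,0,0,0.3]]}}

```text
time: 51.7
tcp_pos: [0.5302, 0.2474, 0.0068]
tcp_rot: [-1.571, -0.001, 0.055]
contact_force: [-2.9, -1.6, 5.3]
gripper_width: 0.522
```

>>> {"name": "arm_command", "arguments": {"motion": [[0,0.1,0,0,0,0,0.3],[0,0,0,0,0,0,0.3]]}}

```text
time: 51.95
tcp_pos: [0.5304, 0.2474, 0.0067]
tcp_rot: [-1.571, -0.001, 0.055]
contact_force: [-6.3, -3.4, 16.3]
gripper_width: 0.524
```

>>> {"name": "arm_command", "arguments": {"motion": [[0,0.1,0,0,0,0,0.3],[0,0,0,0,0,0,0.3]]}}

```text
time: 52.2
tcp_pos: [0.5306, 0.2475, 0.0067]
tcp_rot: [-1.57, -0.002, 0.055]
contact_force: [-11.5, -4.9, 27.9]
gripper_width: 0.523
```

Seated on the floor at the predicted 0.0068. Releasing.

>>> {"name": "arm_command", "arguments": {"motion": [[0,-0.3,0,0,0,0,0.3],[0,0,0,0,0,0,0.72],[0,0,0,0,0,0,0.72],[0,0,0,0,0,0,0.72],[0,-3,0,0,0,0,0.72],[0,-4,0,0,0,0,0.72],[0,-5,0,0,0,0,0.72],[0,-5,0,0,0,0,0.75],[0,-2,-2,0,0,0,0.75],[0,0,-5,0,0,0,0.75]]}}

```text
time: 53.45
tcp_pos: [0.534, 0.1773, 0.1981]
tcp_rot: [-1.57, -0.002, 0.058]
contact_force: [-0.0, -0.3, -0.8]
gripper_width: 0.752
```

>>> {"name": "arm_command", "arguments": {"motion": [[2,0,-5,0,0,0,0.75],[2.5,0,-3.5,0,0,0,0.75],[3,0,0,0,0,0,0.75],[0,1,0,0,0,0,0.75],[0,0,0,0,0,0,0.75]]}}

```text
time: 54.08
tcp_pos: [0.6124, 0.0963, 0.1853]
tcp_rot: [-1.571, 0.003, 0.055]
contact_force: [-1.1, -0.3, -0.3]
gripper_width: 0.748
```

Run:
```python
from h import *
plan([.610,.0909,.0825],.055)
p,d=grab("side"); crop(p,210,370,120,290,4.2,"side33c")
p,d=grab("top"); crop(p,150,390,150,280,3.3,"top33c")
for h in holders(d): print(h)
```

```text
from [0.6124 0.0963 0.1853] rv [ 0.     0.    -0.003] dist [-0.0024 -0.0054 -0.1028] n 3
[[-0.08,3.43,-0.17,0.0,0.0,-0.001,1.0],[-0.08,3.43,-0.18,0.0,0.0,-0.001,1.0],[-0.08,3.42,-0.17,0.0,0.0,-0.001,1.0]]
(205.9, 232.7, 8.1, array([0.5111, 0.3357, 0.065 ]))
(238.4, 225.4, 8.1, array([0.5306, 0.2468, 0.065 ]))
```

View pics/side33c.png

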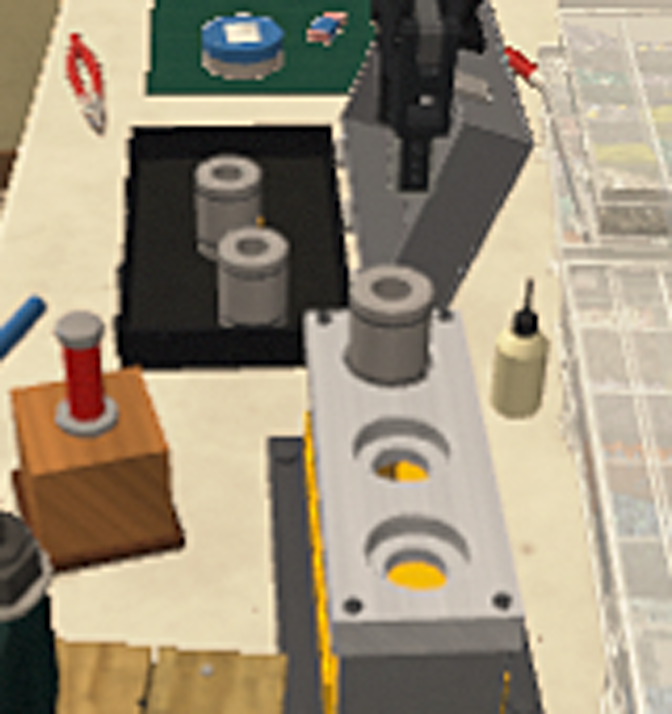

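Two holders now stand in the case. Next is the last one, from seat 2.

>>> {"name": "arm_command", "arguments": {"motion": [[-0.3,3,-0.5,0,0,0,0.75],[0,3,0,0,0,0,0.75],[0,2.5,0,0,0,0,0.75],[0,1.7,0,0,0,0,0.75],[0,0,0,0,0,0,0.75]]}}

```text
time: 54.8
tcp_pos: [0.6101, 0.0916, 0.0845]
tcp_rot: [-1.571, 0.001, 0.055]
contact_force: [0.0, -0.2, 0.2]
gripper_width: 0.751
```

>>> {"name": "arm_command", "arguments": {"motion": [[0,0,0,0,0,0,0.3],[0,0,0,0,0,0,0.3],[0,0,0,0,0,0,0.3],[0,0,0,0,0,0,0.3]]}}

```text
time: 55.3
tcp_pos: [0.6114, 0.0916, 0.0867]
tcp_rot: [-1.571, -0.003, 0.055]
contact_force: [-0.8, -0.1, 6.7]
gripper_width: 0.507
```

>>> {"name": "arm_command", "arguments": {"motion": [[0,-1,0,0,0,0,0.3],[0,-2,0,0,0,0,0.3],[0,-3,0,0,0,0,0.3],[0,-3,0,0,0,0,0.3],[0,-2,0,0,0,0,0.3],[-4,0,0,0,0,0,0.3],[-4,0,2,0,0,0,0.3],[-2,0,5,0,0,0,0.3],[0,0,5,0,0,0,0.3],[0,0,5,0,0,0,0.3]]}}

```text
time: 56.55
tcp_pos: [0.5009, 0.2572, 0.196]
tcp_rot: [-1.571, -0.001, 0.055]
contact_force: [0.8, -1.5, -3.2]
gripper_width: 0.502
```

>>> {"name": "arm_command", "arguments": {"motion": [[0,0,5,0,0,0,0.3],[0,0,5,0,0,0,0.3],[0,0,4.5,0,0,0,0.3],[0,0,0,0,0,0,0.3],[0,0,0,0,0,0,0.3]]}}

```text
time: 57.18
tcp_pos: [0.4933, 0.4001, 0.1952]
tcp_rot: [-1.571, 0.0, 0.055]
contact_force: [-0.4, -0.6, -3.6]
gripper_width: 0.503
```

Run:
```python
from h import *
plan([.507,.410,.10],.055)
p,d=grab("side"); crop(p,210,370,80,270,4,"side34c")
p,d=grab("top"); print(holders(d))
```

```text
from [0.4933 0.4001 0.1952] rv [ 0.  0. -0.] dist [ 0.0137  0.0099 -0.0952] n 2
[[0.71,4.76,0.46,0.0,0.0,-0.0,1.0],[0.71,4.76,0.46,0.0,0.0,-0.0,1.0]]
[(206.0, 232.7, 8.2, array([0.5112, 0.3357, 0.065 ])), (238.4, 225.4, 8.1, array([0.5307, 0.247 , 0.065 ]))]
```

View pics/side34c.png

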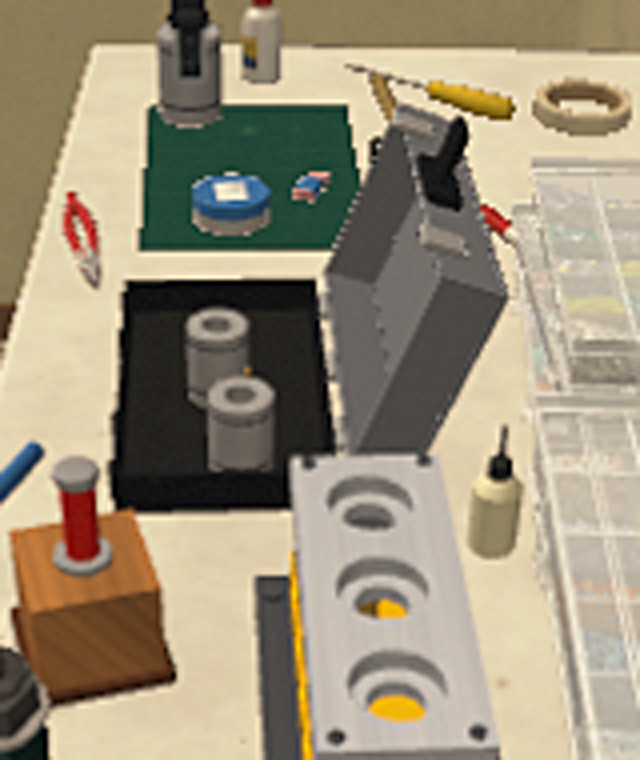

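>>> {"name": "arm_command", "arguments": {"motion": [[1.4,0,0.9,0,0,0,0.3],[0,4,0,0,0,0,0.3],[0,4,0,0,0,0,0.3],[0,4,0,0,0,0,0.3],[0,3,0,0,0,0,0.3],[0,2,0,0,0,0,0.3],[0,1,0,0,0,0,0.3],[0,0,0,0,0,0,0.3]]}}

```text
time: 58.28
tcp_pos: [0.5071, 0.4101, 0.0153]
tcp_rot: [-1.571, -0.0, 0.055]
contact_force: [-0.3, -0.2, -1.8]
gripper_width: 0.503
```

>>> {"name": "arm_command", "arguments": {"motion": [[0,0.3,0,0,0,0,0.3],[0,0,0,0,0,0,0.3]]}}

```text
time: 58.52
tcp_pos: [0.5071, 0.4104, 0.0126]
tcp_rot: [-1.57, -0.001, 0.055]
contact_force: [0.5, 0.2, -3.3]
gripper_width: 0.506
```

>>> {"name": "arm_command", "arguments": {"motion": [[0,0.3,0,0,0,0,0.3],[0,0.2,0,0,0,0,0.3],[0,0,0,0,0,0,0.3]]}}

```text
time: 58.9
tcp_pos: [0.5069, 0.4102, 0.007]
tcp_rot: [-1.571, 0.0, 0.055]
contact_force: [0.4, 0.2, -2.8]
gripper_width: 0.505
```

>>> {"name": "arm_command", "arguments": {"motion": [[0,0.1,0,0,0,0,0.3],[0,0,0,0,0,0,0.3]]}}

```text
time: 59.15
tcp_pos: [0.5071, 0.4103, 0.0068]
tcp_rot: [-1.571, -0.0, 0.055]
contact_force: [-3.4, -2.9, 4.7]
gripper_width: 0.504
```

>>> {"name": "arm_command", "arguments": {"motion": [[0,0.1,0,0,0,0,0.3],[0,0,0,0,0,0,0.3]]}}

```text
time: 59.4
tcp_pos: [0.5072, 0.4104, 0.0067]
tcp_rot: [-1.57, -0.001, 0.055]
contact_force: [-6.3, -5.1, 15.0]
gripper_width: 0.507
```

>>> {"name": "arm_command", "arguments": {"motion": [[0,-0.2,0,0,0,0,0.3],[0,0,0,0,0,0,0.7],[0,0,0,0,0,0,0.7],[0,0,0,0,0,0,0.7],[0,-3,0,0,0,0,0.7],[0,-4,0,0,0,0,0.7],[0,-5,0,0,0,0,0.7],[0,-5,0,0,0,0,0.7],[-4,-2,-2,0,0,0,0.7],[-4,0,-4,0,0,0,0.7]]}}

```text
time: 60.65
tcp_pos: [0.4297, 0.346, 0.1985]
tcp_rot: [-1.569, -0.003, 0.056]
contact_force: [0.4, -0.1, -0.6]
gripper_width: 0.696
```

>>> {"name": "arm_command", "arguments": {"motion": [[-4,0,-5,0,0,0,0.7],[-3,0,-5,0,0,0,0.7],[0,0,-5,0,0,0,0.7],[0,0,-5,0,0,0,0.7],[0,0,-5,0,0,0,0.7],[0,0,-4,0,0,0,0.7],[0,0,0,0,0,0,0.7],[0,0,0,0,0,0,0.7]]}}

```text
time: 61.65
tcp_pos: [0.3774, 0.0541, 0.1972]
tcp_rot: [-1.571, -0.0, 0.055]
contact_force: [0.9, -0.6, 0.4]
gripper_width: 0.698
```

Run:
```python
from h import *
o=get_obs();print(o["time"],o["tcp_pos"],o["contact_force"])
p,d=grab("side","side35"); crop(p,200,360,100,280,4,"side35c")
p,d=grab("top"); crop(p,150,390,150,290,3.3,"top35c")
C=np.array([.5154,.3307,0]);R=Ro.from_euler('z',.059).as_matrix()
for h in holders(d): print(h,(R.T@(h[3]-C)).round(4))
for h in holders(d,.125,.15,(.38,.50,0,.15),.137): print("drift",h)
px,P=full("top",d); s=(P[:,2]>.045)&(P[:,2]<.068)&(P[:,0]>.57)&(P[:,0]<.67)&(P[:,1]>-.11)&(P[:,1]<.14)
for c in (.09,-.057): k=s&(abs(P[:,1]-c)<.03); print("die top",k.sum(),np.median(P[k],0).round(4))
```

```text
61.65 [0.37738378 0.05407443 0.19716678] [ 0.86272    -0.58825903  0.3835752 ]
(179.5, 234.8, 7.8, array([0.5058, 0.4088, 0.065 ])) [-0.005   0.0785  0.065 ]
(206.0, 232.7, 8.2, array([0.5111, 0.3355, 0.065 ])) [-0.004  0.005  0.065]
(238.4, 225.4, 8.1, array([0.5307, 0.247 , 0.065 ])) [ 0.0103 -0.0845  0.065 ]
drift (305.5, 254.9, 5.1, array([0.4479, 0.0673, 0.137 ]))
die top 32 [0.6103 0.0893 0.0579]
die top 29 [ 0.6194 -0.0575  0.057 ]
```

View pics/side35c.png

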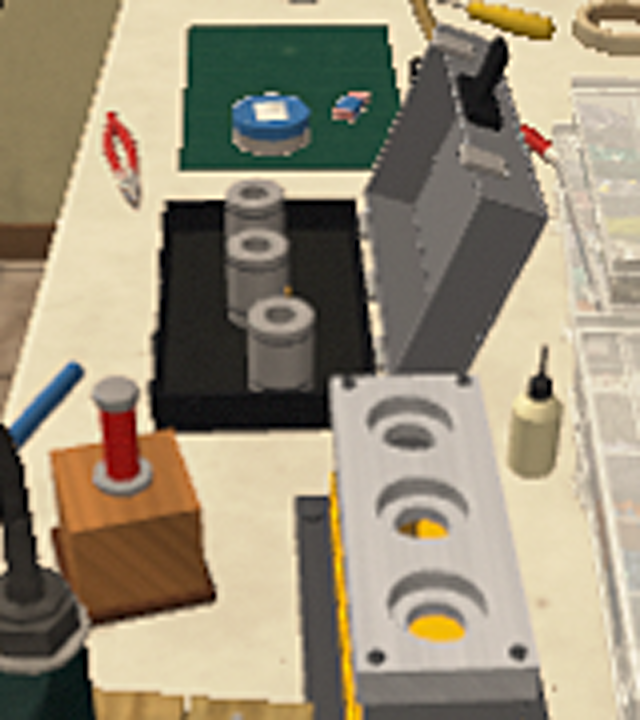

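View pics/top35c.png

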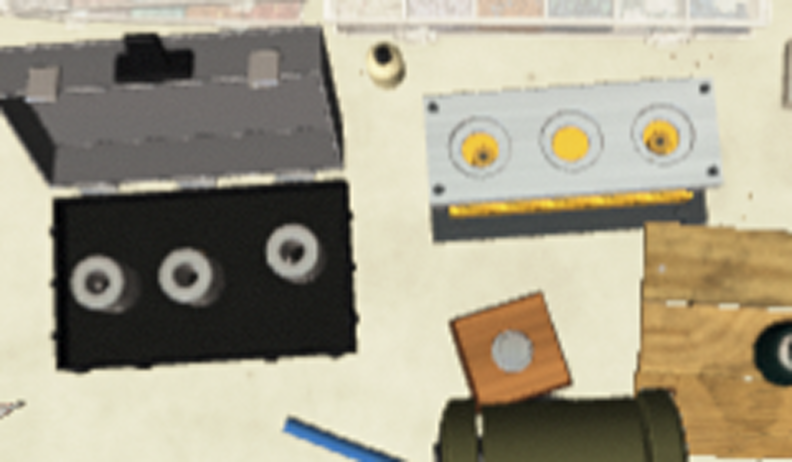

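The last check agrees with the goal: three empty holders upright in the case, two dies standing in the tray under the seats, the drift in its block, the lid open and the gripper clear.

Run:
```python
from rig import ticket
print(ticket.close_job())
```

```text
the job is handed in; nothing more can be done
None
```

I opened the lid past its balance point and it stayed open by itself. I then knocked the brass dies out of the two loaded holders on seats 2 and 0, put the drift back in its block, and stood both holders in the case again. The middle holder was already empty, so I left it where it was. The job was handed in at about 62 s, and it returned no verdict.

**Last checks:**
- **Holders:** all three bores are empty. The holders stand upright in the case, with centres at case y of about +79, +5 and -85 mm and tops at 65 mm.
- **Dies:** both stand in the yellow tray with their tops at about 57–58 mm above the bench, so their centres are near 32 mm.
- **Drift:** its head is at the same position as at the start, so it is fully down in the block.
- **Lid and bystanders:** the lid is open. The oiler shows no visible shift in the pictures. I did not check the carton again at the end, but nothing went near it.

**What disagreed:**
- **Fingertip position:** the real fingertips sit about 29 mm behind the reported TCP. My first grasp of the tongue closed on nothing because of this. I measured the offset by touching the tongue and used it from then on.
- **Press force:** I never saw the expected 4–8 N on the wrist while pressing the dies out, though both did come out.

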